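# Open the waste pot, clear the used samples into it and lock it

### The job

Open the autoclave waste pot: push its lid down, turn it back anticlockwise to the gaps, lift it off and lay it flat on the bench. Put every used sample vial and test cartridge that lies on the bench into the pot. Then set the lid back with its lugs in the two gaps, push it down against the spring and turn it about a quarter turn clockwise until it springs up behind the lips and is locked, and let go. Leave the jar, the glass dish and the slide box where they stand.

Things in the scene. Friction and masses are not known exactly. Their poses are not given: they have to be found in the camera images.
- pot: Autoclave waste pot, fixed to the bench: white round open pot with a steel bayonet collar. Origin under its centre, z up. Outside diameter 158 mm, collar 194 mm, height 172 mm; inside 148 mm wide, floor at z = 6 mm. The collar's flange (z 164 to 172 mm, inner diameter 150 mm) has two gaps 40 mm wide at the pot's +x and -x, each marked by a black block outside (to 112 mm from the axis).
- pot_gap (a point): Middle of the collar gap at +x of the pot (82 mm from its axis, z = 172 mm). The lid's lugs drop through the gaps. Clockwise (from above) of each gap a lip hangs under the flange to z = 156.5 mm: to turn, the lid must be pressed down 5 to 8 mm during the whole turn. From 65 degrees on it springs up behind the lips: locked; hard stop at 80 degrees. To unlock: press, turn back.
- pot_ring (a point): Centre of the top face, at rest, of the black rubber spring ring in the pot's mouth (112 mm opening, 144 mm outside), on the pot's axis 154 mm above its underside. It carries the lid; it yields straight down by 8 mm at most, pushing back with 5 N at rest and 8 N fully down. Used things are dropped through its opening.
- lid: Lid, 250 g: aluminium disc 140 mm diameter, 10 mm thick, two lugs (26 mm wide, 7 mm thick) at +x and -x reaching 88 mm from the centre, black handle bar along x, the line of the lugs. Origin under its centre, z up. Same after half a turn. Starts locked in the pot. In the pot its origin is 154 mm above the pot's underside at rest (loose or locked), 146 mm fully pressed.
- lid_grip (a point): Grip point on the lid's handle, 36 mm above the lid's underside, on its axis. The handle is a plain upright bar 70 mm long (along the lid's x), 18 mm thick (along y), from 10 to 50 mm above the underside. The bench to the left (+y) of the pot, around x = 0.46, y = 0.345, is free to lay the lid on.
- reagent_jar: Bystander: glass reagent jar, 66 mm diameter, 100 mm tall, standing; origin under its centre.
- petri_dish: Bystander: open glass dish, 96 mm diameter, 18 mm tall; origin under its centre.
- slide_box: Bystander: grey plastic slide box 90 x 170 x 35 mm; origin under its centre.
- vial0: Used square sample vial, clear plastic with a round white cap, lying on its side on the bench: 74 mm long, 28 x 28 mm across (cap 22 mm diameter, 14 mm long, at the +x end), 45 g. Origin at the middle of its length and section; x along its length. May be absent.
- vial1: Used square sample vial, clear plastic with a round white cap, lying on its side on the bench: 74 mm long, 28 x 28 mm across (cap 22 mm diameter, 14 mm long, at the +x end), 45 g. Origin at the middle of its length and section; x along its length. May be absent.
- vial2: Used square sample vial, clear plastic with a round white cap, lying on its side on the bench: 74 mm long, 28 x 28 mm across (cap 22 mm diameter, 14 mm long, at the +x end), 45 g. Origin at the middle of its length and section; x along its length. May be absent.
- cartridge0: Used rapid-test cartridge, a flat white plastic bar 76 mm long, 26 mm wide, 14 mm thick, 30 g, lying flat on the bench. Origin at its centre; x along its length, z out of the face with the grey window. May be absent.
- cartridge1: Used rapid-test cartridge, a flat white plastic bar 76 mm long, 26 mm wide, 14 mm thick, 30 g, lying flat on the bench. Origin at its centre; x along its length, z out of the face with the grey window. May be absent.
- cartridge2: Used rapid-test cartridge, a flat white plastic bar 76 mm long, 26 mm wide, 14 mm thick, 30 g, lying flat on the bench. Origin at its centre; x along its length, z out of the face with the grey window. May be absent.
Mind the look-alikes: they are no part of the job. What is shaped like the cartridge0 but pink is not meant. Leave any brown look-alike of the cartridge1 alone.

How it is judged:
On the way, in this order (a step that is already met when the one before it is completed fails the run):
1. the lid is off the pot and lies flat on the bench (height (world z) of lid below 0.012 m and angle between lid's own z axis and vertical below 0.1 rad and horizontal distance between lid and pot above 0.14 m), for 0.2 s.
2. all used vials and cartridges are inside the pot (horizontal distance between each of vial0, vial1, vial2, cartridge0, cartridge1, cartridge2 and pot below 0.074 m and z of each of vial0, vial1, vial2, cartridge0, cartridge1, cartridge2 in the frame of pot below 0.138 m), for 0.2 s.
3. the lid sits in the mouth of the pot with its lugs in the gaps (horizontal distance between lid and pot below 0.01 m and angle between lid's own z axis and vertical below 0.08 rad and z of lid in the frame of pot below 0.159 m and angle between the x axis of lid and the x axis of pot, either way round below 0.2 rad), for 0.1 s.
4. the lid is turned past the lips and has sprung up behind them (horizontal distance between lid and pot below 0.01 m and angle between lid's own z axis and vertical below 0.08 rad and z of lid in the frame of pot between 0.151 and 0.159 m and angle between the x axis of lid and the x axis of pot, either way round above 1.05 rad), for 0.2 s.
At the end, for the whole second after the job is handed in: Every used vial and cartridge is inside the pot below the lid; the lid lies level (within 0.08 rad) and centred (within 10 mm) in the pot, turned at least 60 degrees from the gaps and sprung back up (its underside 151 to 159 mm above the pot's underside), at rest and released (all of step 2 and all of step 4 and linear speed of lid below 0.02 m/s); the robot touches nothing.
It fails at once if the reagent jar is shifted more than 40 mm (distance of reagent_jar from where it was at the start of the episode above 0.04 m).
It fails at once if the glass dish is shifted more than 40 mm (distance of petri_dish from where it was at the start of the episode above 0.04 m).
It fails at once if the slide box is shifted more than 40 mm (distance of slide_box from where it was at the start of the episode above 0.04 m).
Of vial0, vial1, vial2, cartridge0, cartridge1, cartridge2 only 4 to 6 are there at a start; the rules pass over those that are not, and their reading is None.
At some moment in a run one of vial0, vial1, vial2, cartridge0, cartridge1, cartridge2, lid may be knocked a few centimetres aside while the robot is not near it.
Once in a run the grip may slacken for a moment while it holds something.
It also fails if it takes over 210 s, if anything falls off the work surface, if the arm or the gripper's body presses on something with over 40 N, if the wrist force passes 120 N, or if a joint passes its speed limit or range.

### The arm

A 7-joint arm with a two-finger parallel gripper is mounted at the origin on the work surface. World frame = base frame: x ahead of the robot, y to its left, z up, the work surface at z = 0. Lengths are in m, angles in rad, forces in N, time in s.
With the tool pointing down it reaches from about 0.425 to 0.875 m from the base axis. Payload 8.4 kg.
Tool frame: the origin (TCP) lies midway between the tips of the shut fingers; the grasp point (between the pads) lies 19 mm behind it (r.grip_point_offset is the distance from the TCP to the grasp point, in m); z points along the fingers, y is the line along which they close (so a half turn about z gives the same grasp; the last joint's range is limited). The gripper opens to 85 mm and grips with 20 to 120 N. Pads are 22 mm wide; open, the fingers measure 114 mm over their backs; the gripper's body (76 mm by 85 mm) begins 54 mm behind the grasp point. The pads swing forward as they close: fully open they stand 13 mm farther back than shut.
Start: joints at [1.234, 0.333, 0.04, 1.465, -0.013, 1.343, -0.059], TCP at [0.153, -0.632, 0.201] pointing down, gripper open.
Joint ranges: [-2.58, 2.58], [-0.38, 2.09], [-1.3, 1.39], [0.25, 2.4], [-1.5, 4.64], [0.08, 2.09], [-2.65, 2.65]. Speed limits (rad/s): [2.22, 2.22, 2.79, 2.79, 3.14, 3.14, 3.14].

### API

Orientations are given as a rotation vector (axis times angle).
In Python, from rig import r gives the robot as it stands. The module is installed in compiled form; this text tells all that it offers.
- The arm moves only by the tool apply_moves, never from a script. Its argument "steps" is a list of rows, each a list of 3 entries, a list of its own where there are three numbers: the closure, from -1 (fully open) to 1 (shut), then the shift along the tool's x, y, z scaled (see below), then the turn, a rotation vector about the tool's x, y, z scaled (see below). In form: [[claw, [tx, ty, tz], [rx, ry, rz]], ...]. A call has 1 to 12 rows; each row shifts and turns the commanded pose from where the row before left it, along the tool's axes as they then stand; what a row does not reach is not made up. The controller multiplies each number of a shift by 150 mm and each number of a turn by 2 rad. A row lasts 1/12 s, in which the tool goes at most 41.7 mm and 7.16 degrees, less where a joint would pass 70% of its speed; a pose out of reach is approached as far as the arm can. A call with a number of a shift or a turn outside -1 to 1 is refused whole. A call with a gripper value outside its range is refused whole. The fingers move at their own pace and stop on an object; "grip_force" is the grip in N (left out, the last holds). Time passes only in rows, so rows that do not move let the fingers close. It gives the time, the measured TCP pose, the force, the opening and the grip force at its end, in the units of the state.
- r.state(): the state, without advancing time (a new reading comes with each control period).
- r.camera(name): name is "scene" or "top"; returns a dict with "pixels" (384x512x3 uint8, red, green, blue), "depth" (384x512 float32, m along the optical axis (not along the pixel's ray), 0 where there is no reading), "fovy" (degrees; the focal length in pixels is half the picture's height over the tangent of half this angle, whatever the lens; pixels are square), "cx", "cy" (the principal point, pixels), "extrinsics" (4x4, takes a point from world to camera coordinates). Camera axes: x right, y down, z forward; pixel columns grow to the right and rows downward; lengths in m; the calibration is good to about 2 mm. A picture is of the moment at which its call begins.
- r.finish_job(): hands the job in; it is judged then, once.
The state is a dict: "time": time; "qpos": joint angles; "dq": joint speeds; "joint_efforts": joint torques, N m; "position": TCP position; "ee_rot": TCP orientation; "ft_force": force on the tool from outside, world axes, zero at the start; "moment": the same for the moment, N m; "gripper_width": opening from 0.0 (shut) to 1.0 (fully open); "finger_force": force on a finger pad.
Only numpy, scipy, OpenCV 4.12 (cv2) and the standard library are available. Lean on these libraries where they do the work, as an engineer would, in place of code of your own. Each camera call takes 0.05 s, during which the arm holds its last target. There are 200 camera calls.

## Working session

There is one attempt and no reset: what is moved stays moved. The work goes in short steps, Python scripts to look and compute and a tool call to move; the robot and the scene stay as the last step left them, time stands still between calls to the robot, and variables do not carry over. Pictures are saved under pics/ and viewed, at most 14 in all, crops included, and the job is handed in when it is done.

Besides the shell and the picture viewer there is one more tool, called after "Request:" by a JSON object that holds its "name" and its "arguments". apply_moves: Moves the arm, as the interface text tells. Its arguments: {"type":"object","properties":{"steps":{"type":"array","items":{"type":"array"}},"grip_force":{"type":"number"}},"required":["steps"]}

```bash
mkdir -p pics
cat > h.py <<'E'
import numpy as np, cv2
from scipy.spatial.transform import Rotation as R
from rig import r
def cam(n):
    c=r.camera(n); c['f']=192/np.tan(np.radians(c['fovy'])/2); c['E']=np.array(c['extrinsics']); return c
def save(c,n,crop=None,s=1):
    p=c['pixels'][:,:,::-1]
    if crop: p=p[crop[1]:crop[3],crop[0]:crop[2]]
    cv2.imwrite('pics/'+n,cv2.resize(p,None,fx=s,fy=s,interpolation=cv2.INTER_CUBIC))
def ray(c,u,v,z):
    E=c['E']; o=-E[:3,:3].T@E[:3,3]; d=E[:3,:3].T@np.array([(u-c['cx'])/c['f'],(v-c['cy'])/c['f'],1.])
    return o+d*(z-o[2])/d[2]
def cloud(c):
    v,u=np.mgrid[:384,:512]; d=c['depth']; P=np.stack([(u-c['cx'])/c['f']*d,(v-c['cy'])/c['f']*d,d],-1)
    W=(P-c['E'][:3,3])@c['E'][:3,:3]; W[d<=0]=np.nan; return W
E
python3 - <<'E'
from h import *
np.set_printoptions(precision=3,suppress=True)
for n in('top','scene'):
    c=cam(n); save(c,n+'0.png',s=1.5); print(n,c['fovy'],c['cx'],c['cy'],c['E'])
print(r.state(), r.grip_point_offset)
E
```

```text
top 48.81550807899831 252.0144636117999 196.94290033323873 [[ 0.018 -1.    -0.011 -0.084]
 [-0.985 -0.016 -0.169  0.573]
 [ 0.169  0.014 -0.986  1.138]
 [ 0.     0.     0.     1.   ]]
scene 51.730022486813304 258.4376464081074 191.0334734179409 [[-0.598  0.802  0.003  0.381]
 [ 0.634  0.475 -0.61  -0.203]
 [-0.491 -0.363 -0.792  1.323]
 [ 0.     0.     0.     1.   ]]
{'time': 0.1, 'qpos': array([ 1.234,  0.334,  0.04 ,  1.466, -0.013,  1.343, -0.058]), 'dq': array([-0.001, -0.003,  0.001, -0.002,  0.   ,  0.001,  0.   ]), 'joint_efforts': array([  0.003, -66.002,   1.369, -40.647,   0.017,   0.009,   0.   ]), 'position': array([ 0.153, -0.631,  0.2  ]), 'ee_rot': array([-3.118, -0.373,  0.   ]), 'ft_force': array([ 0.204, -0.26 ,  0.152]), 'moment': array([-0.033,  0.007, -0.075]), 'finger_force': 0.0, 'gripper_width': 1.0024278885108775} 0.0187
```

View pics/top0.png

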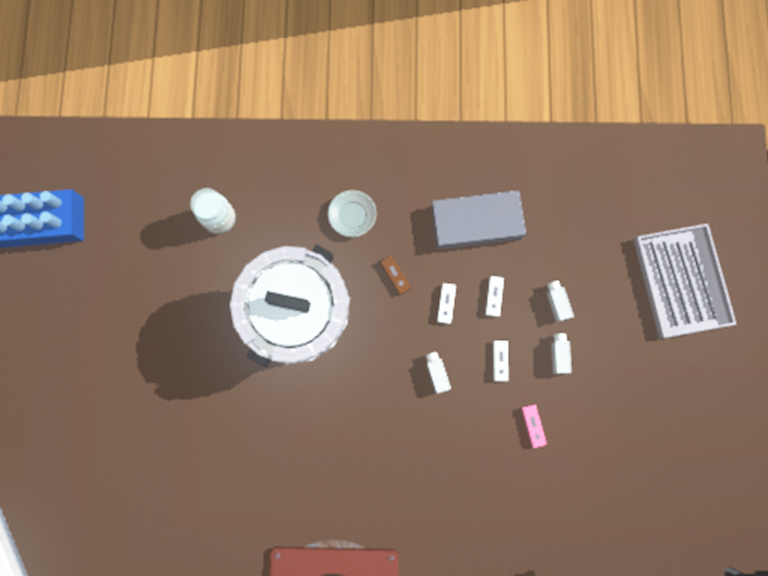

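View pics/scene0.png

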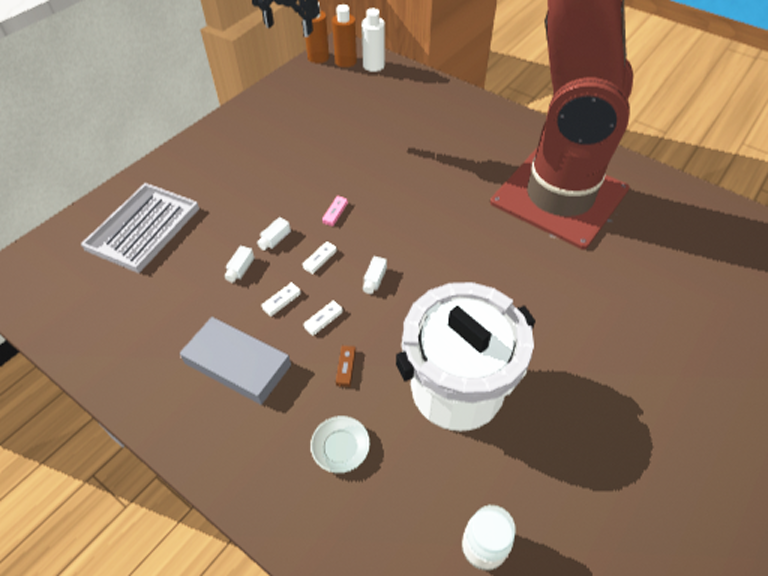

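Top picture (1.5x pixels): vials at (438,372), (560,300), (562,354); white cartridges at (447,303), (495,296), (501,361). The look-alikes are brown at (396,275) and pink at (534,426). The pot is at (290,304) with its black gap blocks at (322,254) and (258,357), and the lid handle runs across at (287,301). I choose the six white ones.

```bash
cat >> h.py <<'E'
def items(c):
    hsv=cv2.cvtColor(c['pixels'],cv2.COLOR_RGB2HSV); W=cloud(c)
    m=((hsv[...,1]<60)&(hsv[...,2]>120)).astype(np.uint8)
    n,l,st,_=cv2.connectedComponentsWithStats(m); out=[]
    for i in range(1,n):
        if not 150<st[i,4]<900: continue
        v,u=np.nonzero(l==i); z=np.nanpercentile(W[v,u,2],80)
        if not .005<z<.045: continue
        P=np.array([ray(c,a,b,z)[:2] for a,b in zip(u,v)],np.float32)
        (x,y),(w,h),a=cv2.minAreaRect(P); a=np.radians(a)
        if w<h: a+=np.pi/2; w,h=h,w
        a=(a+np.pi/2)%np.pi-np.pi/2
        if .05<w<.1: out.append((round(u.mean()),round(v.mean()),x,y,z,w,h,a,st[i,4]))
    return out
def mir(P): 
    (x,y),(w,h),a=cv2.minAreaRect(P.astype(np.float32)); 
    if w<h:a+=90;w,h=h,w
    return x,y,w,h,(a+90)%180-90
E
python3 - <<'E'
from h import *
np.set_printoptions(precision=3,suppress=True)
c=cam('top')
for o in items(c): print(np.array(o))
save(c,'crop1.png',(230,150,420,310),4)
hsv=cv2.cvtColor(c['pixels'],cv2.COLOR_RGB2HSV); W=cloud(c)
dark=(hsv[...,2]<50)
g=lambda k:W[k]
hd=dark&(W[...,2]>.19)&(W[...,2]<.215)
print('handle',mir(W[hd][:,:2]),hd.sum(),np.median(W[hd][:,2]))
col=(W[...,2]>.167)&(W[...,2]<.178)&(W[...,0]>.3)&(W[...,0]<.75)&(abs(W[...,1]-.1)<.25)
P=W[col][:,:2]; print('collar',cv2.minEnclosingCircle(P.astype(np.float32)),col.sum(),P.min(0),P.max(0))
# black blocks
n,l,st,ce=cv2.connectedComponentsWithStats(dark.astype(np.uint8))
for i in range(1,n):
    if 30<st[i,4]<800: k=l==i; print(ce[i],st[i,4],np.nanmedian(W[k],0))
for nme,(u,v) in dict(jar=(143,140),dish=(235,143),box=(319,146)).items(): print(nme,W[v,u])
E
```

```text
[234.    142.      0.745  -0.018   0.015   0.098   0.095   0.782 846.   ]
[330.    197.      0.583  -0.296   0.016   0.081   0.03   -0.126 290.   ]
[373.    201.      0.574  -0.416   0.029   0.079   0.036   0.288 332.   ]
[297.    202.      0.568  -0.204   0.016   0.08    0.03   -0.136 284.   ]
[374.    236.      0.474  -0.417   0.029   0.076   0.035   0.029 328.   ]
[334.    241.      0.46   -0.306   0.016   0.079   0.029   0.027 292.   ]
[292.    248.      0.436  -0.187   0.03    0.077   0.031   0.293 297.   ]
handle (0.0, 0.0, 0.0, 0.0, 0.0) 0 nan
collar ((0.5401549339294434, 0.07204310595989227), 0.10601918399333954) 1747 [ 0.443 -0.024] [0.638 0.171]
jar [0.719 0.227 0.103]
dish [ 0.744 -0.02   0.005]
box [ 0.73  -0.265  0.033]
  return _methods._mean(a, axis=axis, dtype=dtype,
  ret = ret.dtype.type(ret / rcount)
```

View pics/crop1.png

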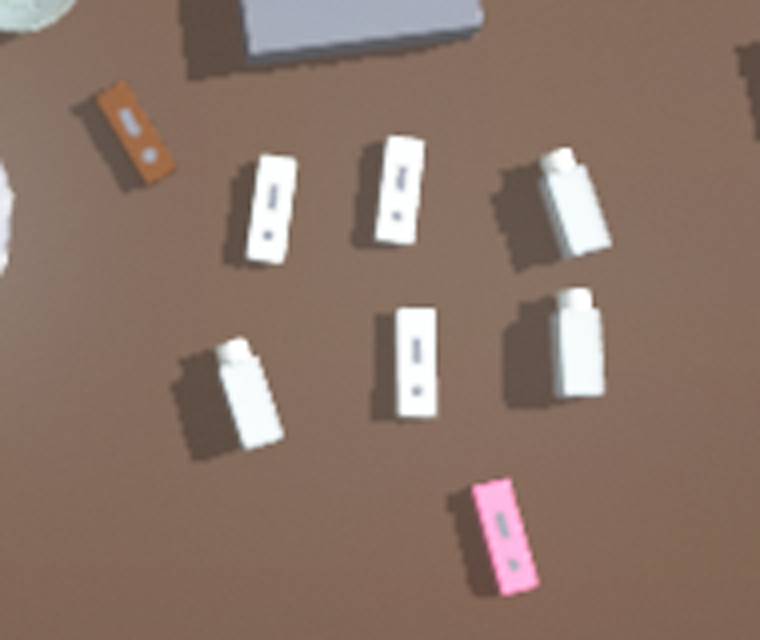

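The crop confirms it: three vials with white caps and three white cartridges with grey windows. The brown (135,135) and pink (505,540) ones are the decoys. Next I need the handle, the gap blocks and a move planner.

```bash
cat >> h.py <<'E'
def plan(p,yaw,s=None):
    """tool-frame turn (units of 2rad) then shift (units 0.15m) to TCP p with tool y at yaw(deg, mod 180)"""
    s=s or r.state(); C=R.from_rotvec(s['ee_rot']); best=None
    for k in (0,180,-180):
        t=np.radians(yaw+k); y=np.array([np.cos(t),np.sin(t),0]); z=np.array([0,0,-1.])
        T=R.from_matrix(np.stack([np.cross(y,z),y,z],1)); d=(C.inv()*T).as_rotvec()
        if best is None or np.linalg.norm(d)<np.linalg.norm(best[0]): best=(d,T)
    d,T=best; sh=T.inv().apply(np.array(p)-s['position'])
    print('turn',(d/2).round(3),'rows',np.degrees(np.linalg.norm(d))/7.16,'shift',(sh/.15).round(3),'rows',np.linalg.norm(sh)/.0417)
def st():
    s=r.state(); C=R.from_rotvec(s['ee_rot']).as_matrix()
    print('t',round(s['time'],2),'p',s['position'].round(4),'yaw',np.degrees(np.arctan2(C[1,1],C[0,1])).round(1),'tilt',np.degrees(np.arccos(-C[2,2])).round(2),'w',round(s['gripper_width'],3),'f',s['ft_force'].round(1),'ff',round(s['finger_force'],1),'q',s['qpos'].round(2))
def pot(c):
    hsv=cv2.cvtColor(c['pixels'],cv2.COLOR_RGB2HSV); W=cloud(c)
    near=np.hypot(W[...,0]-.54,W[...,1]-.072)<.13
    d=(hsv[...,2]<75)&near
    for zl,zh,nm in((.192,.215,'handle'),(.12,.178,'block')):
        n,l,s,ce=cv2.connectedComponentsWithStats((d&(W[...,2]>zl)&(W[...,2]<zh)).astype(np.uint8))
        for i in range(1,n):
            if s[i,4]<15: continue
            v,u=np.nonzero(l==i); z=np.median(W[v,u,2])
            print(nm,ce[i].round(),s[i,4],'z',z.round(3),np.round(mir(W[v,u][:,:2]),3))
    m=(W[...,2]>.166)&(W[...,2]<.179)&near
    P=W[m][:,:2]; rr=np.hypot(*(P-[.54,.072]).T); P=P[rr>.08]
    print('ring bbox mid',(np.percentile(P,1,0)+np.percentile(P,99,0))/2,np.ptp(P,0))
E
python3 - <<'E'
from h import *
for n in('top','scene'):
    print(n); pot(cam(n))
st(); plan((.54,.072,.33),-13)
E
```

```text
top
ring bbox mid [0.53926949 0.07240067] [0.19758605 0.19631   ]
scene
handle [313. 217.] 277 z 0.202 [5.4100e-01 7.8000e-02 6.9000e-02 1.8000e-02 7.8957e+01]
block [351. 210.] 62 z 0.163 [4.4800e-01 1.2900e-01 3.4000e-02 1.3000e-02 5.7185e+01]
block [311. 225.] 53 z 0.174 [ 5.4800e-01  7.7000e-02  6.9000e-02  1.6000e-02 -8.9817e+01]
block [269. 244.] 151 z 0.161 [6.3200e-01 2.6000e-02 3.3000e-02 1.5000e-02 6.1334e+01]
ring bbox mid [0.54093006 0.07734084] [0.19676553 0.19590027]
t 0.25 p [ 0.153  -0.6315  0.2009] yaw -76.4 tilt 0.05 w 0.996 f [-0.8 -0.3 -0.2] ff 0.0 q [ 1.23  0.33  0.04  1.47 -0.01  1.34 -0.06]
turn [-0.    -0.    -0.553] rows 8.851564149117955 shift [ 5.15   1.459 -0.861] rows 19.501251960324094
```

Request:
{"name": "apply_moves", "arguments": {"steps": [[-1,[0,0,-0.086],[0,0,-0.057]],[-1,[0,0,-0.086],[0,0,-0.057]],[-1,[0,0,-0.086],[0,0,-0.057]],[-1,[0,0,-0.086],[0,0,-0.057]],[-1,[0,0,-0.086],[0,0,-0.057]],[-1,[0,0,-0.086],[0,0,-0.057]],[-1,[0,0,-0.086],[0,0,-0.057]],[-1,[0,0,-0.086],[0,0,-0.057]],[-1,[0,0,-0.086],[0,0,-0.057]],[-1,[0,0,-0.086],[0,0,-0.057]],[-1,[0,0,0],[0,0,0]]], "grip_force": 100}}

```text
time: 1.17
position: [0.1533, -0.6324, 0.333]
ee_rot: [2.417, 2.001, -0.002]
ft_force: [-0.3, 0.0, 0.3]
gripper_width: 0.999
finger_force: 0.0
```

```bash
python3 -c "
from h import *
st();plan((.54,.075,.33),-11)"
```

```text
t 1.17 p [ 0.1533 -0.6324  0.333 ] yaw -10.8 tilt 0.21 w 0.999 f [-0.3  0.   0.3] ff 0.0 q [ 1.34  0.31 -0.1   1.23  0.03  1.6   1.05]
turn [0.001 0.002 0.002] rows 0.04471993460654414 shift [5.122 1.631 0.02 ] rows 19.334502922095428
```

Request:
{"name": "apply_moves", "arguments": {"steps": [[-1,[0.233,0.074,0],[0,0,0]],[-1,[0.233,0.074,0],[0,0,0]],[-1,[0.233,0.074,0],[0,0,0]],[-1,[0.233,0.074,0],[0,0,0]],[-1,[0.233,0.074,0],[0,0,0]],[-1,[0.233,0.074,0],[0,0,0]],[-1,[0.233,0.074,0],[0,0,0]],[-1,[0.233,0.074,0],[0,0,0]],[-1,[0.233,0.074,0],[0,0,0]],[-1,[0.233,0.074,0],[0,0,0]],[-1,[0.233,0.074,0],[0,0,0]]]}}

```text
time: 2.08
position: [0.347, -0.276, 0.3296]
ee_rot: [-2.43, -1.991, 0.0]
ft_force: [0.3, -0.0, -0.1]
gripper_width: 1.0
finger_force: 0.0
```

Request:
{"name": "apply_moves", "arguments": {"steps": [[-1,[0.233,0.074,0],[0,0,0]],[-1,[0.233,0.074,0],[0,0,0]],[-1,[0.233,0.074,0],[0,0,0]],[-1,[0.233,0.074,0],[0,0,0]],[-1,[0.233,0.074,0],[0,0,0]],[-1,[0.233,0.074,0],[0,0,0]],[-1,[0.233,0.074,0],[0,0,0]],[-1,[0.233,0.074,0],[0,0,0]],[-1,[0.233,0.074,0],[0,0,0]],[-1,[0.12,0.04,0],[0,0,0]],[-1,[0,0,0],[0,0,0]]]}}

```text
time: 3.0
position: [0.515, 0.0332, 0.3294]
ee_rot: [-2.421, -1.998, -0.002]
ft_force: [0.7, 0.1, -0.7]
gripper_width: 0.999
finger_force: 0.0
```

```bash
python3 -c "
from h import *
st();plan((.54,.075,.172),-11)"
```

```text
t 3.0 p [0.515  0.0332 0.3294] yaw -10.9 tilt 0.15 w 0.999 f [ 0.7  0.1 -0.7] ff 0.0 q [ 0.68  0.08 -0.87  1.53  0.06  1.55 -0.38]
turn [-0.    -0.001  0.001] rows 0.02339117607151166 shift [0.305 0.11  1.049] rows 3.9501955601057923
```

Request:
{"name": "apply_moves", "arguments": {"steps": [[-1,[0.152,0.055,0],[0,0,0]],[-1,[0.153,0.055,0],[0,0,0]],[-1,[0,0,0.175],[0,0,0]],[-1,[0,0,0.175],[0,0,0]],[-1,[0,0,0.175],[0,0,0]],[-1,[0,0,0.175],[0,0,0]],[-1,[0,0,0.175],[0,0,0]],[-1,[0,0,0.174],[0,0,0]],[-1,[0,0,0],[0,0,0]],[-1,[0,0,0],[0,0,0]]]}}

```text
time: 3.83
position: [0.5383, 0.0693, 0.1721]
ee_rot: [-2.426, -1.993, 0.003]
ft_force: [-0.5, 0.4, 0.5]
gripper_width: 1.003
finger_force: 0.0
```

```bash
python3 -c "
from h import *
st();plan((.54,.075,.172),-11)
c=cam('scene');save(c,'s1.png',(210,120,450,320),3);pot(c)"
```

```text
t 3.83 p [0.5383 0.0693 0.1721] yaw -11.2 tilt 0.16 w 1.003 f [-0.5  0.4  0.5] ff 0.0 q [ 0.57  0.24 -0.89  1.73  0.19  1.27 -0.56]
turn [-0.001  0.    -0.002] rows 0.03761210257560705 shift [0.04  0.004 0.001] rows 0.1435689189196391
handle [315. 218.] 220 z 0.203 [5.4300e-01 8.5000e-02 5.5000e-02 1.8000e-02 8.0672e+01]
block [351. 210.] 63 z 0.163 [4.4900e-01 1.2900e-01 3.4000e-02 1.3000e-02 5.9832e+01]
block [313. 227.] 50 z 0.174 [ 5.5000e-01  8.4000e-02  5.5000e-02  1.1000e-02 -8.8919e+01]
block [269. 244.] 150 z 0.161 [6.3200e-01 2.6000e-02 3.3000e-02 1.6000e-02 5.9249e+01]
ring bbox mid [0.54173191 0.0775256 ] [0.19520822 0.19626212]
```

View pics/s1.png

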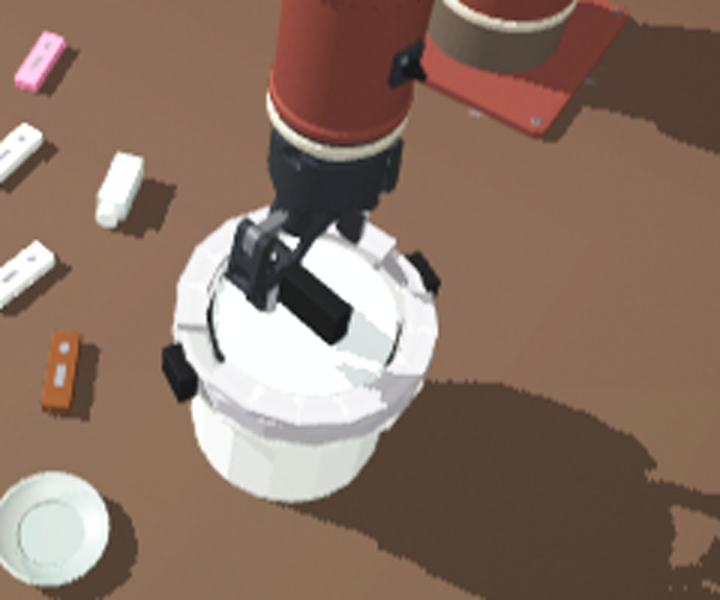

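The fingers straddle the handle bar (crop px 310,300), about 6 mm short of its middle along its length. I'll nudge over and close.

Request:
{"name": "apply_moves", "arguments": {"steps": [[-1,[0.045,0,0],[0,0,0]],[0,[0,0,0],[0,0,0]],[0.5,[0,0,0],[0,0,0]],[1,[0,0,0],[0,0,0]],[1,[0,0,0],[0,0,0]],[1,[0,0,0],[0,0,0]],[1,[0,0,0],[0,0,0]],[1,[0,0,0],[0,0,0]]]}}

```text
time: 4.55
position: [0.5407, 0.0765, 0.1732]
ee_rot: [2.425, 1.997, 0.0]
ft_force: [-0.7, -0.2, 2.2]
gripper_width: 0.12
finger_force: 98.2
```

```bash
python3 -c "
from h import *
st();plan((.54,.0755,.164),-11)"
```

```text
t 4.55 p [0.5407 0.0765 0.1732] yaw -11.1 tilt 0.01 w 0.12 f [-0.7 -0.2  2.2] ff 98.2 q [ 0.56  0.25 -0.9   1.72  0.2   1.27 -0.57]
turn [ 0.     0.    -0.001] rows 0.010095510110531633 shift [-0.008 -0.004  0.061] rows 0.2226324902008018
```

Request:
{"name": "apply_moves", "arguments": {"steps": [[1,[0,0,0.022],[0,0,0]],[1,[0,0,0.022],[0,0,0]],[1,[0,0,0],[0,0,0]],[1,[0,0,0],[0,0,0]]]}}

```text
time: 4.88
position: [0.541, 0.0767, 0.1665]
ee_rot: [2.425, 1.997, 0.001]
ft_force: [-0.6, 0.7, 5.6]
gripper_width: -0.002
finger_force: 2.7
```

```bash
python3 -c "
from h import *
st()"
```

```text
t 4.88 p [0.541  0.0767 0.1665] yaw -11.1 tilt 0.05 w -0.002 f [-0.6  0.7  5.6] ff 2.7 q [ 0.56  0.25 -0.89  1.73  0.21  1.26 -0.58]
```

```bash
python3 -c "
from h import *
c=cam('scene');save(c,'s2.png',(260,150,380,250),6);pot(c)
c=cam('top');pot(c);st()"
```

```text
handle [317. 222.] 111 z 0.195 [ 5.4600e-01  8.6000e-02  4.9000e-02  2.2000e-02 -8.9661e+01]
block [351. 210.] 62 z 0.163 [4.4800e-01 1.3000e-01 3.4000e-02 1.4000e-02 5.9616e+01]
block [310. 227.] 107 z 0.17 [5.5000e-01 7.7000e-02 6.9000e-02 1.3000e-02 8.9714e+01]
block [269. 244.] 151 z 0.161 [6.3200e-01 2.7000e-02 3.3000e-02 1.5000e-02 5.9702e+01]
ring bbox mid [0.54133008 0.07741079] [0.19618227 0.19666512]
ring bbox mid [0.54866761 0.02661428] [0.18207692 0.10714734]
t 4.98 p [0.5411 0.0767 0.1665] yaw -11.1 tilt 0.05 w 0.001 f [-0.9 -0.5  5.2] ff 2.7 q [ 0.56  0.25 -0.89  1.73  0.21  1.26 -0.58]
```

View pics/s2.png

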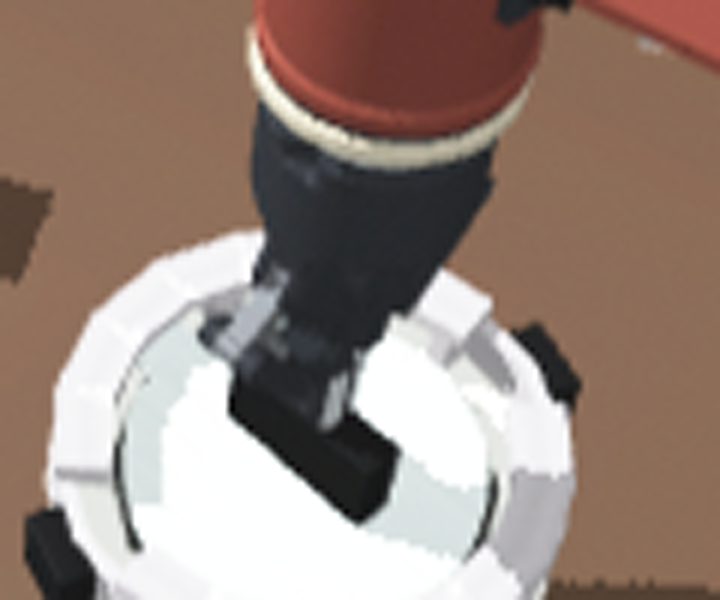

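```bash
python3 -c "
from h import *
c=cam('scene');W=cloud(c)
for v in range(196,236,4):
  print(v,' '.join('(%d,%d,%d)'%tuple(1000*W[v,u]) for u in range(298,330,4)))
"
```

```text
196 (495,11,171) (581,63,305) (578,70,307) (579,79,315) (570,83,309) (560,88,302) (557,94,304) (538,95,285)
200 (498,14,161) (585,67,298) (585,75,306) (581,81,306) (567,84,293) (563,90,294) (539,89,267) (536,96,269)
204 (592,63,289) (591,71,295) (581,75,288) (548,69,246) (564,84,276) (561,91,279) (539,91,254) (452,67,138)
208 (599,67,288) (594,73,287) (586,78,282) (561,76,252) (559,84,257) (557,92,261) (537,92,239) (474,78,155)
212 (523,31,154) (602,79,287) (589,81,274) (575,83,260) (556,84,239) (544,88,229) (490,77,156) (485,84,156)
216 (544,43,173) (545,53,184) (546,63,193) (572,84,242) (551,84,217) (542,89,211) (500,82,155) (495,90,157)
220 (544,44,158) (546,55,170) (547,65,180) (550,76,194) (550,85,202) (541,91,196) (508,88,154) (504,95,155)
224 (553,50,157) (546,57,155) (549,68,170) (550,78,180) (552,88,191) (549,96,194) (544,103,196) (514,102,157)
228 (560,55,154) (555,63,155) (550,70,155) (551,80,166) (552,90,177) (554,100,189) (552,108,193) (523,107,156)
232 (570,61,155) (564,69,155) (559,76,156) (555,84,157) (553,92,164) (554,102,174) (552,110,179) (532,112,155)
```

The fingers are shut and seem to be standing on the handle top, with the lid pressed down. I'll rise and check the real tip height against the reported TCP.

Request:
{"name": "apply_moves", "arguments": {"steps": [[1,[0,0,-0.1],[0,0,0]],[1,[0,0,-0.1],[0,0,0]],[1,[0,0,-0.1],[0,0,0]],[1,[0,0,-0.1],[0,0,0]],[1,[0,0,-0.1],[0,0,0]],[1,[0,0,0],[0,0,0]]]}}

```text
time: 5.53
position: [0.5418, 0.077, 0.2435]
ee_rot: [2.424, 1.996, 0.004]
ft_force: [0.2, -1.0, 0.0]
gripper_width: -0.0
finger_force: 0.0
```

```bash
python3 -c "
from h import *
st()
c=cam('scene');W=cloud(c);pot(c)
near=(np.hypot(W[...,0]-.541,W[...,1]-.077)<.03)&(W[...,2]>.21)
P=W[near]; print('lowest',np.percentile(P[:,2],[0,1,3,10]))
save(c,'s3.png',(250,130,390,260),5)"
```

```text
t 5.53 p [0.5418 0.077  0.2435] yaw -11.1 tilt 0.18 w -0.0 f [ 0.2 -1.   0. ] ff 0.0 q [ 0.58  0.2  -0.91  1.62  0.16  1.4  -0.54]
handle [313. 217.] 269 z 0.203 [5.420e-01 7.800e-02 6.900e-02 2.000e-02 7.837e+01]
block [351. 210.] 62 z 0.162 [4.4800e-01 1.3000e-01 3.2000e-02 1.2000e-02 5.7664e+01]
block [310. 226.] 59 z 0.174 [5.5000e-01 7.7000e-02 6.9000e-02 1.2000e-02 8.8826e+01]
block [269. 244.] 150 z 0.161 [6.3200e-01 2.6000e-02 3.4000e-02 1.5000e-02 6.1295e+01]
ring bbox mid [0.54124655 0.07740065] [0.19724242 0.19668479]
lowest [0.27313677 0.28209752 0.2886184  0.32073908]
```

View pics/s3.png

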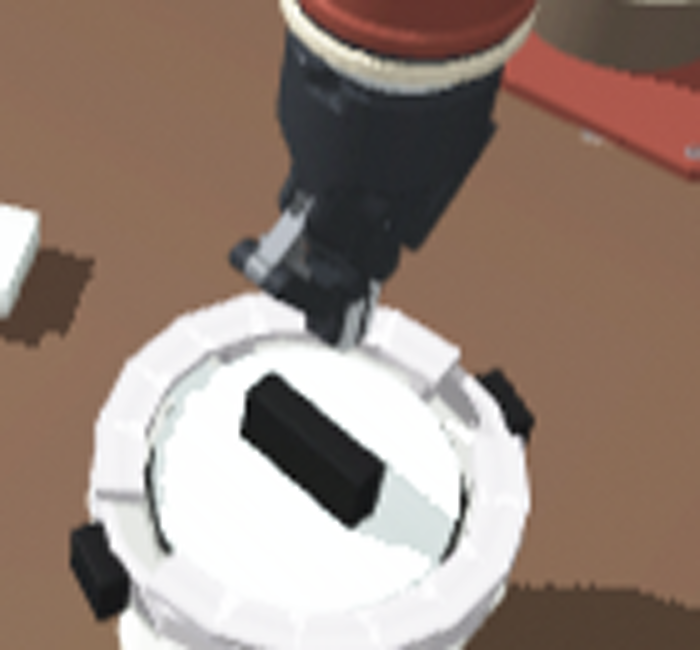

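The camera puts the shut tips near z 0.273 while the reported TCP is 0.2435. Contact with the handle top (0.196 against 0.1665) shows the same 30 mm. So the real tips sit about 30 mm above the reported TCP, and I'll plan with that. I'll open and descend to a reported z of 0.143.

Request:
{"name": "apply_moves", "arguments": {"steps": [[-1,[0,0,0],[0,0,0]],[-1,[0,0,0],[0,0,0]],[-1,[0,0,0],[0,0,0]],[-1,[0,0,0],[0,0,0]],[-1,[0,0,0.134],[0,0,0]],[-1,[0,0,0.134],[0,0,0]],[-1,[0,0,0.134],[0,0,0]],[-1,[0,0,0.134],[0,0,0]],[-1,[0,0,0.134],[0,0,0]],[-1,[0,0,0],[0,0,0]]]}}

```text
time: 6.42
position: [0.5382, 0.0759, 0.137]
ee_rot: [-2.422, -1.995, 0.007]
ft_force: [-1.3, 0.0, -0.8]
gripper_width: 0.999
finger_force: 0.0
```

Request:
{"name": "apply_moves", "arguments": {"steps": [[0,[0,0,0],[0,0,0]],[0.5,[0,0,0],[0,0,0]],[1,[0,0,0],[0,0,0]],[1,[0,0,0],[0,0,0]],[1,[0,0,0],[0,0,0]],[1,[0,0,0],[0,0,0]],[1,[0,0,0],[0,0,0]]]}}

```text
time: 7.0
position: [0.5411, 0.0767, 0.1415]
ee_rot: [2.425, 1.996, 0.001]
ft_force: [-0.3, -0.1, 1.9]
gripper_width: 0.2
finger_force: 97.4
```

```bash
python3 -c "
from h import *
st()"
```

```text
t 7.0 p [0.5411 0.0767 0.1415] yaw -11.1 tilt 0.06 w 0.2 f [-0.3 -0.1  1.9] ff 97.4 q [ 0.55  0.27 -0.89  1.76  0.23  1.21 -0.6 ]
```

Width 0.2 is about 17 mm, so the handle is held. Pressing now.

Request:
{"name": "apply_moves", "arguments": {"steps": [[1,[0,0,0.024],[0,0,0]],[1,[0,0,0.022],[0,0,0]],[1,[0,0,0],[0,0,0]],[1,[0,0,0],[0,0,0]]]}}

```text
time: 7.33
position: [0.5411, 0.0767, 0.1341]
ee_rot: [2.425, 1.997, 0.001]
ft_force: [-0.0, 0.0, 5.8]
gripper_width: 0.195
finger_force: 98.1
```

```bash
python3 -c "
from h import *
st()"
```

```text
t 7.33 p [0.5411 0.0767 0.1341] yaw -11.1 tilt 0.05 w 0.195 f [-0.   0.   5.8] ff 98.1 q [ 0.54  0.28 -0.89  1.77  0.23  1.2  -0.6 ]
```

Request:
{"name": "apply_moves", "arguments": {"steps": [[1,[0,0,0],[0,0,-0.052]],[1,[0,0,0],[0,0,-0.052]],[1,[0,0,0],[0,0,-0.052]],[1,[0,0,0],[0,0,-0.052]],[1,[0,0,0],[0,0,-0.052]],[1,[0,0,0],[0,0,-0.052]],[1,[0,0,0],[0,0,-0.052]],[1,[0,0,0],[0,0,-0.052]],[1,[0,0,0],[0,0,-0.052]],[1,[0,0,0],[0,0,-0.052]],[1,[0,0,0],[0,0,-0.052]],[1,[0,0,0],[0,0,-0.055]]]}}

```text
time: 8.33
position: [0.5404, 0.0766, 0.1339]
ee_rot: [-0.785, -3.041, 0.0]
ft_force: [-4.7, -1.2, 5.6]
gripper_width: 0.197
finger_force: 98.3
```

Request:
{"name": "apply_moves", "arguments": {"steps": [[1,[0,0,0],[0,0,0]],[1,[0,0,0],[0,0,0]]]}}

```text
time: 8.5
position: [0.5404, 0.0769, 0.1339]
ee_rot: [-0.79, -3.04, -0.0]
ft_force: [-3.4, -0.2, 6.2]
gripper_width: 0.194
finger_force: 98.2
```

```bash
python3 -c "
from h import *
st(); c=cam('scene'); pot(c); save(c,'s4.png',(230,130,390,280),4)"
```

```text
t 8.5 p [0.5404 0.0769 0.1339] yaw 60.9 tilt 0.04 w 0.194 f [-3.4 -0.2  6.2] ff 98.2 q [ 0.71  0.36 -1.11  1.77  0.34  1.23  0.57]
handle [308. 220.] 151 z 0.196 [ 5.5300e-01  7.7000e-02  4.6000e-02  4.1000e-02 -7.9412e+01]
block [351. 210.] 63 z 0.163 [4.4900e-01 1.3000e-01 3.5000e-02 1.4000e-02 5.5499e+01]
block [302. 230.] 48 z 0.17 [ 5.6800e-01  7.2000e-02  2.9000e-02  1.4000e-02 -5.8926e+01]
block [269. 244.] 149 z 0.161 [6.320e-01 2.600e-02 3.400e-02 1.500e-02 6.051e+01]
ring bbox mid [0.54240128 0.07758005] [0.19613953 0.1959607 ]
```

View pics/s4.png

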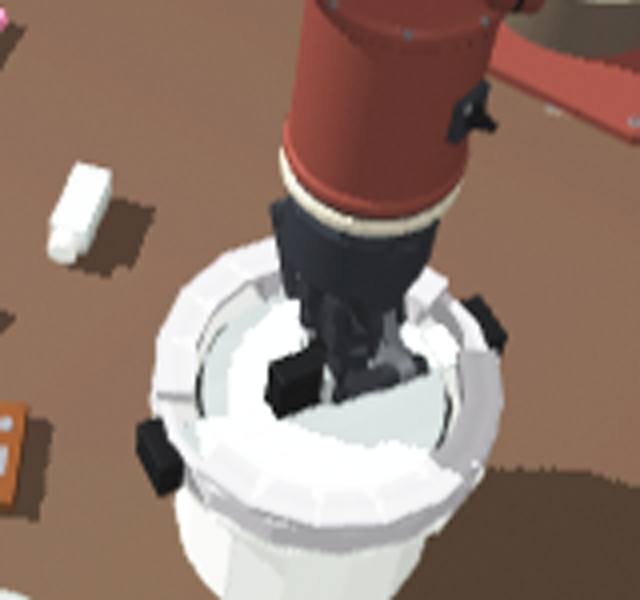

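The handle (crop px 340,370) now points along the two gap blocks. Lifting gently.

Request:
{"name": "apply_moves", "arguments": {"steps": [[1,[0,0,-0.05],[0,0,0]],[1,[0,0,-0.05],[0,0,0]],[1,[0,0,-0.05],[0,0,0]],[1,[0,0,-0.05],[0,0,0]],[1,[0,0,0],[0,0,0]]]}}

```text
time: 8.97
position: [0.5414, 0.0767, 0.1656]
ee_rot: [0.792, 3.038, 0.001]
ft_force: [-0.0, 0.3, -1.9]
gripper_width: 0.194
finger_force: 97.5
```

```bash
python3 -c "
from h import *
plan((.46,.345,.215),60.9); plan((.46,.345,-.005),60.9)"
```

```text
turn [ 0.     0.001 -0.001] rows 0.023173124427134113 shift [ 1.344  1.299 -0.329] rows 6.82689702154908
turn [ 0.     0.001 -0.001] rows 0.023173124427134113 shift [1.344 1.299 1.137] rows 7.870248332576685
```

Request:
{"name": "apply_moves", "arguments": {"steps": [[1,[0,0,-0.11],[0,0,0]],[1,[0,0,-0.11],[0,0,0]],[1,[0,0,-0.11],[0,0,0]],[1,[0.149,0.144,0],[0,0,0]],[1,[0.149,0.144,0],[0,0,0]],[1,[0.149,0.144,0],[0,0,0]],[1,[0.149,0.144,0],[0,0,0]],[1,[0.149,0.144,0],[0,0,0]],[1,[0.149,0.144,0],[0,0,0]],[1,[0.149,0.144,0],[0,0,0]],[1,[0.149,0.144,0],[0,0,0]],[1,[0.149,0.144,0],[0,0,0]]]}}

```text
time: 9.97
position: [0.4595, 0.3455, 0.2133]
ee_rot: [0.793, 3.04, -0.001]
ft_force: [1.6, 0.4, -1.7]
gripper_width: 0.2
finger_force: 99.5
```

Request:
{"name": "apply_moves", "arguments": {"steps": [[1,[0,0,0.15],[0,0,0]],[1,[0,0,0.2],[0,0,0]],[1,[0,0,0.2],[0,0,0]],[1,[0,0,0.2],[0,0,0]],[1,[0,0,0.2],[0,0,0]],[1,[0,0,0.2],[0,0,0]],[1,[0,0,0.15],[0,0,0]],[1,[0,0,0.05],[0,0,0]],[1,[0,0,0],[0,0,0]],[1,[0,0,0],[0,0,0]]]}}

```text
time: 10.8
position: [0.4602, 0.3449, 0.0118]
ee_rot: [0.792, 3.04, 0.001]
ft_force: [-0.2, 0.4, -0.9]
gripper_width: 0.195
finger_force: 99.7
```

```bash
python3 -c "
from h import *
st(); plan((.46,.345,-.0125),60.9)"
```

```text
t 10.8 p [0.4602 0.3449 0.0118] yaw 60.8 tilt 0.04 w 0.195 f [-0.2  0.4 -0.9] ff 99.7 q [ 0.09  0.58 -1.02  1.81  0.56  1.07 -0.08]
turn [ 0.    -0.    -0.001] rows 0.015709360336592915 shift [ 0.001 -0.     0.162] rows 0.5834642069479675
```

Request:
{"name": "apply_moves", "arguments": {"steps": [[1,[0,0,0.06],[0,0,0]],[1,[0,0,0.05],[0,0,0]],[1,[0,0,0.025],[0,0,0]],[1,[0,0,0.015],[0,0,0]],[1,[0,0,0.01],[0,0,0]],[1,[0,0,0],[0,0,0]],[1,[0,0,0],[0,0,0]]]}}

```text
time: 11.38
position: [0.4601, 0.3443, -0.0121]
ee_rot: [0.792, 3.039, -0.001]
ft_force: [-3.1, -4.4, 8.5]
gripper_width: 0.195
finger_force: 101.4
```

```bash
python3 -c "
from h import *
st()"
```

```text
t 11.38 p [ 0.4601  0.3443 -0.0121] yaw 60.8 tilt 0.06 w 0.195 f [-3.1 -4.4  8.5] ff 101.4 q [ 0.07  0.61 -0.99  1.83  0.59  1.04 -0.1 ]
```

The lid is on the bench, with an 8.5 N contact. Release and rise.

Request:
{"name": "apply_moves", "arguments": {"steps": [[0,[0,0,0],[0,0,0]],[-1,[0,0,0],[0,0,0]],[-1,[0,0,0],[0,0,0]],[-1,[0,0,0],[0,0,0]],[-1,[0,0,-0.1],[0,0,0]],[-1,[0,0,-0.2],[0,0,0]],[-1,[0,0,-0.25],[0,0,0]],[-1,[0,0,-0.25],[0,0,0]],[-1,[0,0,-0.25],[0,0,0]],[-1,[0,0,-0.25],[0,0,0]],[-1,[0,0,-0.2],[0,0,0]],[-1,[0,0,0],[0,0,0]]]}}

```text
time: 12.38
position: [0.4612, 0.3472, 0.2194]
ee_rot: [0.79, 3.035, 0.011]
ft_force: [0.5, 0.1, -0.9]
gripper_width: 1.0
finger_force: 0.0
```

```bash
cat >> h.py <<'E'
def corr(o):
    """undo the visible side wall: shift rectangle centre away from camera nadir"""
    h=.014 if o[4]<.022 else .028
    k=h/1.15/2; x=o[2]-(.372-o[2])*k; y=o[3]-(-.08-o[3])*k
    return x,y,np.degrees(o[7]),h
E
python3 - <<'E'
from h import *
st(); c=cam('top'); print((-c['E'][:3,:3].T@c['E'][:3,3]).round(3))
for o in items(c): print(o[:2],'xyah',np.round(corr(o),3))
W=cloud(c); v,u=np.nonzero((W[...,2]>.04)&(W[...,2]<.056)&(np.hypot(W[...,0]-.46,W[...,1]-.345)<.07))
print('lid handle',np.round(mir(W[v,u][:,:2]),3),len(u))
v,u=np.nonzero((W[...,2]>.005)&(W[...,2]<.014)&(np.hypot(W[...,0]-.46,W[...,1]-.345)<.1))
print('lid disc',np.round(mir(W[v,u][:,:2]),3),len(u))
E
```

```text
t 12.38 p [0.4612 0.3472 0.2194] yaw 60.8 tilt 0.5 w 1.0 f [ 0.5  0.1 -0.9] ff 0.0 q [ 0.21  0.38 -1.17  1.59  0.36  1.4   0.07]
[ 0.374 -0.091  1.218]
(234, 142) xyah [ 7.4700e-01 -1.9000e-02  7.1956e+01  1.4000e-02]
(330, 197) xyah [ 0.584 -0.298 -7.208  0.014]
(373, 201) xyah [ 0.577 -0.42  16.5    0.028]
(297, 202) xyah [ 0.569 -0.205 -7.776  0.014]
(374, 236) xyah [ 0.475 -0.421  1.661  0.028]
(334, 241) xyah [ 0.461 -0.308  1.567  0.014]
(292, 248) xyah [ 0.437 -0.188 16.773  0.028]
lid handle [ 4.6200e-01  3.4000e-01  7.1000e-02  1.9000e-02 -2.8772e+01] 188
lid disc [ 0.461  0.333  0.172  0.168 27.532] 1589
```

```bash
cat >> h.py <<'E'
def trip(p,yaw,pts):
    """from TCP p (tool y at yaw deg): shifts to each (x,y,z,yaw), turn first (short way, mod 180)"""
    for q in pts:
        dy=(q[3]-yaw+90)%180-90; yaw=yaw+dy; t=np.radians(yaw); Y=np.array([np.cos(t),np.sin(t),0]); X=np.cross(Y,[0,0,-1])
        d=np.array(q[:3])-p; sh=np.array([d@X,d@Y,-d[2]])/.15; p=np.array(q[:3])
        print('rz %.3f (%.1f rows)'%(-np.radians(dy)/2,abs(dy)/7.16),'shift',sh.round(3),'rows %.1f'%(np.linalg.norm(sh)*.15/.0417),'yaw',round(yaw,1))
E
python3 -c "
from h import *
s=r.state()
trip(s['position'],60.8,[(.437,-.185,.219,106.8),(.437,-.185,-.021,106.8),(.437,-.185,.18,106.8),(.541,.077,.18,106.8),(.541,.077,.095,106.8)])"
```

```text
rz -0.401 (6.4 rows) shift [ 1.175 -3.344 -0.018] rows 12.8 yaw 106.8
rz -0.000 (0.0 rows) shift [0.  0.  1.6] rows 5.8 yaw 106.8
rz -0.000 (0.0 rows) shift [ 0.    0.   -1.34] rows 4.8 yaw 106.8
rz -0.000 (0.0 rows) shift [-1.169  1.472 -0.   ] rows 6.8 yaw 106.8
rz -0.000 (0.0 rows) shift [0.    0.    0.567] rows 2.0 yaw 106.8
```

Request:
{"name": "apply_moves", "arguments": {"steps": [[-1,[0,0,0],[0,0,-0.057]],[-1,[0,0,0],[0,0,-0.057]],[-1,[0,0,0],[0,0,-0.057]],[-1,[0,0,0],[0,0,-0.057]],[-1,[0,0,0],[0,0,-0.057]],[-1,[0,0,0],[0,0,-0.057]],[-1,[0,0,0],[0,0,-0.059]]], "grip_force": 40}}

```text
time: 13.02
position: [0.4594, 0.3442, 0.2116]
ee_rot: [0.467, -3.106, 0.001]
ft_force: [-1.3, 1.0, 0.2]
gripper_width: 1.004
finger_force: 0.0
```

Request:
{"name": "apply_moves", "arguments": {"steps": [[-1,[0.084,-0.239,0],[0,0,0]],[-1,[0.084,-0.239,0],[0,0,0]],[-1,[0.084,-0.239,0],[0,0,0]],[-1,[0.084,-0.239,0],[0,0,0]],[-1,[0.084,-0.239,0],[0,0,0]],[-1,[0.084,-0.239,0],[0,0,0]],[-1,[0.084,-0.239,0],[0,0,0]],[-1,[0.084,-0.239,0],[0,0,0]],[-1,[0.084,-0.239,0],[0,0,0]],[-1,[0.084,-0.239,0],[0,0,0]],[-1,[0.084,-0.239,0],[0,0,0]],[-1,[0.084,-0.239,0],[0,0,0]]]}}

```text
time: 14.02
position: [0.4381, -0.1127, 0.2118]
ee_rot: [0.457, -3.107, 0.001]
ft_force: [1.5, -0.5, 1.2]
gripper_width: 0.998
finger_force: 0.0
```

Request:
{"name": "apply_moves", "arguments": {"steps": [[-1,[0.084,-0.239,0],[0,0,0]],[-1,[0.084,-0.239,0],[0,0,0]],[-1,[0,0,0.25],[0,0,0]],[-1,[0,0,0.25],[0,0,0]],[-1,[0,0,0.25],[0,0,0]],[-1,[0,0,0],[0,0,0]]]}}

```text
time: 14.52
position: [0.4308, -0.1851, 0.0933]
ee_rot: [0.456, -3.1, -0.011]
ft_force: [-1.4, 1.1, -0.0]
gripper_width: 1.002
finger_force: 0.0
```

```bash
cat >> h.py <<'E'
def sitems(c):
    """white things seen by scene camera, by depth cloud slab"""
    hsv=cv2.cvtColor(c['pixels'],cv2.COLOR_RGB2HSV); W=cloud(c)
    m=((hsv[...,1]<60)&(hsv[...,2]>110)&(W[...,2]>.004)&(W[...,2]<.04)).astype(np.uint8)
    n,l,s,ce=cv2.connectedComponentsWithStats(m)
    for i in range(1,n):
        if 60<s[i,4]<700:
            v,u=np.nonzero(l==i); print('S',ce[i].round(),s[i,4],'ztop',np.percentile(W[v,u,2],90).round(3),np.round(mir(W[v,u][:,:2]),3))
E
python3 - <<'E'
from h import *
st(); sitems(cam('scene'))
for o in items(cam('top')): print(o[:2],'xyah',np.round(corr(o),3))
plan((.437,-.185,-.021),106.8)
E
```

```text
t 14.52 p [ 0.4308 -0.1851  0.0933] yaw 106.7 tilt 0.6 w 1.002 f [-1.4  1.1 -0. ] ff 0.0 q [ 1.16  0.15 -0.89  1.98  0.12  1.08  2.08]
S [182. 156.] 254 ztop 0.029 [ 0.469 -0.416  0.09   0.031  0.604]
S [212. 172.] 206 ztop 0.015 [ 0.461 -0.303  0.078  0.028  0.542]
S [159. 176.] 270 ztop 0.029 [ 0.577 -0.414  0.076  0.031 19.59 ]
S [249. 183.] 248 ztop 0.029 [ 0.438 -0.182  0.076  0.029 18.979]
S [187. 199.] 236 ztop 0.015 [ 0.586 -0.293  0.076  0.03  -5.632]
S [215. 212.] 244 ztop 0.015 [ 0.57  -0.2    0.076  0.029 -8.116]
S [309. 237.] 605 ztop 0.033 [ 4.9100e-01  5.7000e-02  1.1100e-01  4.8000e-02 -5.7344e+01]
S [301. 277.] 366 ztop 0.036 [ 5.8700e-01  9.7000e-02  1.5600e-01  6.2000e-02 -6.7202e+01]
S [318. 373.] 122 ztop 0.037 [ 7.5700e-01  2.5100e-01  6.4000e-02  2.5000e-02 -8.6353e+01]
(234, 142) xyah [ 7.4700e-01 -1.8000e-02  4.5367e+01  1.4000e-02]
(330, 197) xyah [ 0.585 -0.298 -7.208  0.014]
(373, 201) xyah [ 0.577 -0.42  14.725  0.028]
(374, 236) xyah [ 0.475 -0.421  0.99   0.028]
turn [ 0.001 -0.001  0.   ] rows 0.02473519735359368 shift [-0.016  0.003  0.803] rows 2.887674662689756
```

Both cameras agree on the items to within a few mm. Descending on the first vial and closing.

Request:
{"name": "apply_moves", "arguments": {"steps": [[-1,[-0.016,0.005,0.2],[0,0,0]],[-1,[0,0,0.2],[0,0,0]],[-1,[0,0,0.2],[0,0,0]],[-1,[0,0,0.15],[0,0,0]],[-1,[0,0,0.05],[0,0,0]],[0,[0,0,0],[0,0,0]],[1,[0,0,0],[0,0,0]],[1,[0,0,0],[0,0,0]],[1,[0,0,0],[0,0,0]],[1,[0,0,0],[0,0,0]],[1,[0,0,0],[0,0,0]]]}}

```text
time: 15.53
position: [0.4388, -0.1863, -0.019]
ee_rot: [-0.457, 3.107, -0.003]
ft_force: [-1.2, 0.6, 11.1]
gripper_width: 0.321
finger_force: 39.3
```

Request:
{"name": "apply_moves", "arguments": {"steps": [[1,[0,0,-0.15],[0,0,0]],[1,[0,0,-0.2],[0,0,0]],[1,[0,0,-0.25],[0,0,0]],[1,[0,0,-0.25],[0,0,0]],[1,[0,0,-0.25],[0,0,0]],[1,[0,0,-0.24],[0,0,0]],[1,[0,0,0],[0,0,0]]]}}

```text
time: 16.12
position: [0.4412, -0.1865, 0.1878]
ee_rot: [-0.457, 3.101, -0.011]
ft_force: [1.8, -0.4, 0.5]
gripper_width: 0.323
finger_force: 40.3
```

Run:
```python
from h import *
st(); s=r.state()
trip(s['position'],106.7,[(.541,.077,.18,106.8),(.541,.077,.095,106.8)])
```

```text
t 16.12 p [ 0.4412 -0.1865  0.1878] yaw 106.8 tilt 0.58 w 0.323 f [ 1.8 -0.4  0.5] ff 40.3 q [ 1.21  0.04 -0.91  1.86  0.03  1.25  2.16]
rz -0.001 (0.0 rows) shift [-1.145  1.489  0.052] rows 6.8 yaw 106.8
rz -0.000 (0.0 rows) shift [0.    0.    0.567] rows 2.0 yaw 106.8
```

Request:
{"name": "apply_moves", "arguments": {"steps": [[1,[-0.127,0.165,0],[0,0,0]],[1,[-0.127,0.165,0],[0,0,0]],[1,[-0.127,0.165,0],[0,0,0]],[1,[-0.127,0.165,0],[0,0,0]],[1,[-0.127,0.165,0],[0,0,0]],[1,[-0.127,0.165,0],[0,0,0]],[1,[-0.127,0.165,0],[0,0,0]],[1,[-0.127,0.165,0],[0,0,0]],[1,[-0.127,0.165,0],[0,0,0]],[1,[0,0,0],[0,0,0]],[1,[0,0,0],[0,0,0]]]}}

```text
time: 17.03
position: [0.5377, 0.0798, 0.1809]
ee_rot: [-0.464, 3.107, 0.002]
ft_force: [0.4, -1.0, -0.3]
gripper_width: 0.314
finger_force: 40.3
```

Request:
{"name": "apply_moves", "arguments": {"steps": [[1,[0,0,0.15],[0,0,0]],[1,[0,0,0.15],[0,0,0]],[1,[0,0,0.15],[0,0,0]],[1,[0,0,0.12],[0,0,0]],[1,[0,0,0],[0,0,0]],[0,[0,0,0],[0,0,0]],[0,[0,0,0],[0,0,0]],[0,[0,0,0],[0,0,0]],[0,[0,0,-0.15],[0,0,0]],[0,[0,0,-0.25],[0,0,0]],[0,[0,0,-0.25],[0,0,0]],[-1,[0,0,0],[0,0,0]]]}}

```text
time: 18.03
position: [0.5412, 0.0788, 0.2004]
ee_rot: [-0.457, 3.098, -0.002]
ft_force: [0.5, 0.8, 0.6]
gripper_width: 0.625
finger_force: 0.0
```

Run:
```python
from h import *
st(); s=r.state(); sitems(cam('scene'))
c=cam('top')
for o in items(c): print(o[:2],'xyah',np.round(corr(o),3))
trip(s['position'],106.8,[(.569,-.202,.18,82),(.569,-.202,-.022,82)])
```

```text
t 18.03 p [0.5412 0.0788 0.2004] yaw 106.8 tilt 0.58 w 0.625 f [0.5 0.8 0.6] ff 0.0 q [ 0.71  0.27 -1.09  1.69  0.25  1.33  1.44]
S [249.  42.] 124 ztop 0.037 [-1.4800e-01 -6.3000e-01  6.0000e-02  3.4000e-02 -4.1139e+01]
S [223. 139.] 101 ztop 0.016 [ 0.34  -0.364  0.069  0.023 15.039]
S [182. 156.] 258 ztop 0.029 [ 0.475 -0.421  0.075  0.045 -3.309]
S [213. 171.] 197 ztop 0.015 [ 0.462 -0.303  0.076  0.028 -2.899]
S [159. 176.] 273 ztop 0.029 [ 0.576 -0.413  0.078  0.045 34.364]
S [187. 199.] 236 ztop 0.015 [ 0.586 -0.293  0.075  0.03  -7.204]
S [215. 212.] 242 ztop 0.015 [ 0.571 -0.2    0.077  0.028 -8.096]
S [309. 237.] 615 ztop 0.035 [4.9200e-01 5.8000e-02 9.8000e-02 6.7000e-02 7.9669e+01]
S [301. 277.] 378 ztop 0.036 [ 5.8700e-01  9.7000e-02  1.5600e-01  6.3000e-02 -6.7493e+01]
S [318. 373.] 121 ztop 0.038 [ 7.5700e-01  2.5100e-01  6.4000e-02  2.5000e-02 -8.5772e+01]
(234, 142) xyah [ 7.4600e-01 -1.8000e-02  4.6929e+01  1.4000e-02]
(330, 197) xyah [ 0.585 -0.298 -7.079  0.014]
(373, 201) xyah [ 0.577 -0.42  14.725  0.028]
(297, 202) xyah [ 0.569 -0.205 -7.776  0.014]
(208, 205) xyah [ 0.553  0.052 15.674  0.028]
(374, 236) xyah [ 0.475 -0.421  0.99   0.028]
(334, 241) xyah [ 0.461 -0.308  2.006  0.014]
rz 0.216 (3.5 rows) shift [-0.444 -1.828  0.136] rows 6.8 yaw 82.0
rz -0.000 (0.0 rows) shift [0.    0.    1.347] rows 4.8 yaw 82.0
```

The first vial is in the pot. Next is the cartridge at (.570,-.202).

Request:
{"name": "apply_moves", "arguments": {"steps": [[-1,[0,0,0],[0,0,0.054]],[-1,[0,0,0],[0,0,0.054]],[-1,[0,0,0],[0,0,0.054]],[-1,[0,0,0],[0,0,0.054]],[-1,[-0.055,-0.228,0],[0,0,0]],[-1,[-0.055,-0.228,0],[0,0,0]],[-1,[-0.055,-0.228,0],[0,0,0]],[-1,[-0.055,-0.228,0],[0,0,0]],[-1,[-0.055,-0.228,0],[0,0,0]],[-1,[-0.055,-0.228,0],[0,0,0]],[-1,[-0.055,-0.228,0.017],[0,0,0]],[-1,[-0.055,-0.228,0.017],[0,0,0]]]}}

```text
time: 19.13
position: [0.5644, -0.2049, 0.1869]
ee_rot: [-0.22, -3.133, 0.0]
ft_force: [0.6, -0.0, 0.2]
gripper_width: 0.999
finger_force: 0.0
```

Request:
{"name": "apply_moves", "arguments": {"steps": [[-1,[0,0,0.25],[0,0,0]],[-1,[0,0,0.25],[0,0,0]],[-1,[0,0,0.25],[0,0,0]],[-1,[0,0,0],[0,0,0]]]}}

```text
time: 19.47
position: [0.5597, -0.2023, 0.0673]
ee_rot: [-0.219, -3.123, -0.005]
ft_force: [-1.3, 0.8, -1.1]
gripper_width: 0.995
finger_force: 0.0
```

Run:
```python
from h import *
st(); s=r.state(); plan((.570,-.202,-.022),82)
```

```text
t 19.47 p [ 0.5597 -0.2023  0.0673] yaw 82.0 tilt 0.65 w 0.995 f [-1.3  0.8 -1.1] ff 0.0 q [ 0.93  0.46 -0.82  1.71  0.37  1.14  1.43]
turn [ 0.001 -0.006 -0.   ] rows 0.09076301447777592 shift [-0.068  0.012  0.596] rows 2.156528026956628
```

Request:
{"name": "apply_moves", "arguments": {"steps": [[-1,[-0.03,0.005,0.2],[0,0,0]],[-1,[0,0,0.2],[0,0,0]],[-1,[0,0,0.12],[0,0,0]],[-1,[0,0,0.05],[0,0,0]],[-1,[0,0,0],[0,0,0]],[0,[0,0,0],[0,0,0]],[1,[0,0,0],[0,0,0]],[1,[0,0,0],[0,0,0]],[1,[0,0,0],[0,0,0]],[1,[0,0,0],[0,0,0]],[1,[0,0,0],[0,0,0]]]}}

```text
time: 20.38
position: [0.5697, -0.203, -0.0102]
ee_rot: [0.22, 3.133, -0.0]
ft_force: [0.1, -0.8, -0.6]
gripper_width: 0.148
finger_force: 0.0
```

Request:
{"name": "apply_moves", "arguments": {"steps": [[1,[0,0,-0.15],[0,0,0]],[1,[0,0,-0.2],[0,0,0]],[1,[0,0,-0.25],[0,0,0]],[1,[0,0,-0.25],[0,0,0]],[1,[0,0,-0.25],[0,0,0]],[1,[0,0,-0.25],[0,0,0]],[1,[0,0,0],[0,0,0]]]}}

```text
time: 20.97
position: [0.573, -0.203, 0.1999]
ee_rot: [0.218, 3.124, -0.005]
ft_force: [1.3, 1.9, 0.7]
gripper_width: -0.002
finger_force: 0.0
```

Run:
```python
from h import *
st(); s=r.state()
trip(s['position'],82,[(.541,.077,.18,82),(.541,.077,.095,82)])
```

```text
t 20.97 p [ 0.573  -0.203   0.1999] yaw 82.0 tilt 0.59 w -0.002 f [1.3 1.9 0.7] ff 0.0 q [ 0.96  0.36 -0.87  1.55  0.28  1.35  1.49]
rz -0.000 (0.0 rows) shift [0.471 1.819 0.133] rows 6.8 yaw 82
rz -0.000 (0.0 rows) shift [0.    0.    0.567] rows 2.0 yaw 82
```

I missed by staying about 12 mm too high, because I had read a pose that was still settling. Reopen and descend to a stop, then check.

Request:
{"name": "apply_moves", "arguments": {"steps": [[-1,[0,0,0.2],[0,0,0]],[-1,[0,0,0.2],[0,0,0]],[-1,[0,0,0.2],[0,0,0]],[-1,[0,0,0.2],[0,0,0]],[-1,[0,0,0.2],[0,0,0]],[-1,[0,0,0.2],[0,0,0]],[-1,[0,0,0],[0,0,0]],[-1,[0,0,0],[0,0,0]],[-1,[0,0,0],[0,0,0]]]}}

```text
time: 21.72
position: [0.5706, -0.2028, 0.0136]
ee_rot: [0.219, 3.132, -0.0]
ft_force: [0.8, 0.2, 0.3]
gripper_width: 0.998
finger_force: 0.0
```

Run:
```python
from h import *
st(); sitems(cam('scene')); plan((.570,-.202,-.023),82)
```

```text
t 21.72 p [ 0.5706 -0.2028  0.0136] yaw 82.0 tilt 0.1 w 0.998 f [0.8 0.2 0.3] ff 0.0 q [ 0.89  0.54 -0.79  1.74  0.43  1.04  1.38]
S [180. 157.] 205 ztop 0.029 [ 0.478 -0.415  0.074  0.029  1.635]
S [159. 176.] 271 ztop 0.029 [ 0.577 -0.415  0.077  0.031 14.303]
S [187. 199.] 236 ztop 0.015 [ 0.586 -0.293  0.076  0.029 -7.621]
S [212. 214.] 185 ztop 0.016 [ 0.578 -0.201  0.063  0.027 -3.82 ]
S [309. 237.] 622 ztop 0.035 [4.9200e-01 5.8000e-02 9.4000e-02 6.8000e-02 7.8444e+01]
S [301. 277.] 369 ztop 0.036 [ 5.8700e-01  9.6000e-02  1.5600e-01  6.1000e-02 -6.7733e+01]
S [318. 373.] 119 ztop 0.036 [ 7.5700e-01  2.5100e-01  6.4000e-02  2.5000e-02 -8.5871e+01]
turn [-0.     0.001 -0.   ] rows 0.022688867813086138 shift [0.008 0.006 0.247] rows 0.8899959047198939
```

Request:
{"name": "apply_moves", "arguments": {"steps": [[-1,[0,0,0.12],[0,0,0]],[-1,[0,0,0.1],[0,0,0]],[-1,[0,0,0.025],[0,0,0]],[-1,[0,0,0],[0,0,0]],[0,[0,0,0],[0,0,0]],[1,[0,0,0],[0,0,0]],[1,[0,0,0],[0,0,0]],[1,[0,0,0],[0,0,0]],[1,[0,0,0],[0,0,0]],[1,[0,0,0],[0,0,0]],[1,[0,0,0],[0,0,0]]]}}

```text
time: 22.68
position: [0.57, -0.203, -0.0243]
ee_rot: [0.219, 3.133, -0.0]
ft_force: [-1.8, 0.5, 4.9]
gripper_width: 0.29
finger_force: 40.1
```

Request:
{"name": "apply_moves", "arguments": {"steps": [[1,[0,0,-0.15],[0,0,0]],[1,[0,0,-0.2],[0,0,0]],[1,[0,0,-0.25],[0,0,0]],[1,[0,0,-0.25],[0,0,0]],[1,[0,0,-0.25],[0,0,0]],[1,[0,0,-0.25],[0,0,0]],[1,[0,0,0],[0,0,0]]]}}

```text
time: 23.27
position: [0.573, -0.2031, 0.1853]
ee_rot: [0.219, 3.124, -0.005]
ft_force: [0.2, 0.3, 0.7]
gripper_width: 0.287
finger_force: 39.5
```

Held (24.5 mm). I'll carry it to the pot, drop it and rise, then compute the next one.

Request:
{"name": "apply_moves", "arguments": {"steps": [[1,[0.056,0.227,0],[0,0,0]],[1,[0.056,0.227,0],[0,0,0]],[1,[0.056,0.227,0],[0,0,0]],[1,[0.056,0.227,0],[0,0,0]],[1,[0.056,0.227,0],[0,0,0]],[1,[0.056,0.227,0],[0,0,0]],[1,[0.056,0.227,0],[0,0,0]],[1,[0.056,0.227,0],[0,0,0]],[1,[0,0,0],[0,0,0]],[1,[0,0,0],[0,0,0]]]}}

```text
time: 24.1
position: [0.5404, 0.0788, 0.1776]
ee_rot: [0.212, 3.134, 0.0]
ft_force: [0.8, -0.7, -0.3]
gripper_width: 0.288
finger_force: 39.5
```

Request:
{"name": "apply_moves", "arguments": {"steps": [[1,[0,0,0.15],[0,0,0]],[1,[0,0,0.15],[0,0,0]],[1,[0,0,0.15],[0,0,0]],[1,[0,0,0.1],[0,0,0]],[1,[0,0,0],[0,0,0]],[0,[0,0,0],[0,0,0]],[0,[0,0,0],[0,0,0]],[0,[0,0,0],[0,0,0]],[0,[0,0,-0.15],[0,0,0]],[0,[0,0,-0.25],[0,0,0]],[0,[0,0,-0.2],[0,0,0]],[-1,[0,0,0],[0,0,0]]]}}

```text
time: 25.1
position: [0.5442, 0.0775, 0.1921]
ee_rot: [0.218, 3.125, 0.002]
ft_force: [0.3, 0.5, -0.2]
gripper_width: 0.623
finger_force: 0.0
```

Request:
{"name": "apply_moves", "arguments": {"steps": [[-1,[0,0,0],[0,0,0]]]}}

```text
time: 25.18
position: [0.5425, 0.0765, 0.1879]
ee_rot: [0.22, 3.129, -0.0]
ft_force: [0.3, -0.2, -0.1]
gripper_width: 0.766
finger_force: 0.0
```

Run:
```python
from h import *
st(); s=r.state(); sitems(cam('scene'))
c=cam('top'); save(c,'t1.png',(150,140,280,260),4)
for o in items(c): print(o[:2],'xyah',np.round(corr(o),3))
trip(s['position'],82,[(.585,-.295,.18,83),(.585,-.295,-.023,83),(.585,-.295,.18,83),(.541,.077,.18,83)])
```

```text
t 25.18 p [0.5425 0.0765 0.1879] yaw 82.0 tilt 0.28 w 0.766 f [ 0.3 -0.2 -0.1] ff 0.0 q [ 0.65  0.26 -1.01  1.7   0.23  1.3   1.02]
S [249.  42.] 123 ztop 0.037 [-1.4600e-01 -6.2900e-01  5.9000e-02  2.9000e-02 -4.3046e+01]
S [223. 139.] 102 ztop 0.016 [ 0.341 -0.365  0.072  0.023 14.965]
S [182. 156.] 253 ztop 0.029 [ 0.476 -0.416  0.075  0.031  1.002]
S [212. 172.] 205 ztop 0.015 [ 0.463 -0.303  0.078  0.028  0.125]
S [159. 176.] 275 ztop 0.029 [ 0.577 -0.415  0.076  0.03  16.624]
S [187. 199.] 240 ztop 0.015 [ 0.586 -0.293  0.076  0.028 -7.805]
S [309. 235.] 530 ztop 0.035 [ 4.91e-01  5.90e-02  1.12e-01  5.00e-02 -8.26e+01]
S [301. 277.] 370 ztop 0.036 [ 5.870e-01  9.700e-02  1.550e-01  6.100e-02 -6.705e+01]
S [318. 373.] 120 ztop 0.036 [ 7.5700e-01  2.5100e-01  6.4000e-02  2.5000e-02 -8.6164e+01]
(234, 142) xyah [ 7.4700e-01 -1.8000e-02  4.5367e+01  1.4000e-02]
(330, 197) xyah [ 0.585 -0.298 -7.208  0.014]
(373, 201) xyah [ 0.577 -0.42  15.449  0.028]
(374, 236) xyah [ 0.475 -0.421  0.949  0.028]
(334, 241) xyah [ 0.46  -0.308  2.143  0.014]
rz -0.009 (0.1 rows) shift [-0.583 -2.423  0.053] rows 9.0 yaw 83
rz -0.000 (0.0 rows) shift [0.    0.    1.353] rows 4.9 yaw 83
rz -0.000 (0.0 rows) shift [ 0.     0.    -1.353] rows 4.9 yaw 83
rz -0.000 (0.0 rows) shift [ 0.593  2.426 -0.   ] rows 9.0 yaw 83
```

Request:
{"name": "apply_moves", "arguments": {"steps": [[-1,[-0.053,-0.22,0],[0,0,0]],[-1,[-0.053,-0.22,0],[0,0,0]],[-1,[-0.053,-0.22,0],[0,0,0]],[-1,[-0.053,-0.22,0],[0,0,0]],[-1,[-0.053,-0.22,0],[0,0,0]],[-1,[-0.053,-0.22,0],[0,0,0]],[-1,[-0.053,-0.22,0],[0,0,0]],[-1,[-0.053,-0.22,0],[0,0,0]],[-1,[-0.053,-0.22,0],[0,0,0]],[-1,[-0.053,-0.22,0],[0,0,0]],[-1,[-0.053,-0.22,0],[0,0,0]]]}}

```text
time: 26.2
position: [0.5761, -0.2971, 0.1837]
ee_rot: [-0.219, -3.132, -0.001]
ft_force: [0.8, -0.6, 0.2]
gripper_width: 0.998
finger_force: 0.0
```

Request:
{"name": "apply_moves", "arguments": {"steps": [[-1,[0,0,0.2],[0,0,0]],[-1,[0,0,0.25],[0,0,0]],[-1,[0,0,0.25],[0,0,0]],[-1,[0,0,0.25],[0,0,0]],[-1,[0,0,0.2],[0,0,0]],[-1,[0,0,0],[0,0,0]],[-1,[0,0,0],[0,0,0]],[-1,[0,0,0],[0,0,0]]]}}

```text
time: 26.87
position: [0.5779, -0.2954, 0.0141]
ee_rot: [0.219, 3.133, -0.0]
ft_force: [-0.0, -0.5, 0.5]
gripper_width: 1.001
finger_force: 0.0
```

Run:
```python
from h import *
st(); plan((.585,-.295,-.023),82)
```

```text
t 26.87 p [ 0.5779 -0.2954  0.0141] yaw 82.0 tilt 0.08 w 1.001 f [-0.  -0.5  0.5] ff 0.0 q [ 0.96  0.61 -0.75  1.63  0.45  1.09  1.52]
turn [0.    0.001 0.   ] rows 0.01098657460496614 shift [-0.047  0.009  0.248] rows 0.907064466846057
```

Request:
{"name": "apply_moves", "arguments": {"steps": [[-1,[-0.047,0.009,0.12],[0,0,0]],[-1,[0,0,0.1],[0,0,0]],[-1,[0,0,0.025],[0,0,0]],[-1,[0,0,0],[0,0,0]],[0,[0,0,0],[0,0,0]],[1,[0,0,0],[0,0,0]],[1,[0,0,0],[0,0,0]],[1,[0,0,0],[0,0,0]],[1,[0,0,0],[0,0,0]],[1,[0,0,0],[0,0,0]],[1,[0,0,0],[0,0,0]]]}}

```text
time: 27.78
position: [0.5845, -0.2952, -0.0235]
ee_rot: [0.219, 3.133, -0.001]
ft_force: [-0.3, 0.0, 5.4]
gripper_width: 0.286
finger_force: 39.8
```

Request:
{"name": "apply_moves", "arguments": {"steps": [[1,[0,0,-0.15],[0,0,0]],[1,[0,0,-0.2],[0,0,0]],[1,[0,0,-0.25],[0,0,0]],[1,[0,0,-0.25],[0,0,0]],[1,[0,0,-0.25],[0,0,0]],[1,[0,0,-0.25],[0,0,0]],[1,[0,0,0],[0,0,0]]]}}

```text
time: 28.37
position: [0.5875, -0.2956, 0.1866]
ee_rot: [0.219, 3.124, -0.006]
ft_force: [1.4, 0.7, 0.1]
gripper_width: 0.289
finger_force: 39.4
```

Request:
{"name": "apply_moves", "arguments": {"steps": [[1,[0.058,0.22,0],[0,0,0]],[1,[0.058,0.22,0],[0,0,0]],[1,[0.058,0.22,0],[0,0,0]],[1,[0.058,0.22,0],[0,0,0]],[1,[0.058,0.22,0],[0,0,0]],[1,[0.058,0.22,0],[0,0,0]],[1,[0.058,0.22,0],[0,0,0]],[1,[0.058,0.22,0],[0,0,0]],[1,[0.058,0.22,0],[0,0,0]],[1,[0.058,0.22,0],[0,0,0]],[1,[0.058,0.22,0],[0,0,0]],[1,[0,0,0],[0,0,0]]]}}

```text
time: 29.37
position: [0.5381, 0.0859, 0.1788]
ee_rot: [0.205, 3.134, 0.004]
ft_force: [-1.3, 0.8, -0.0]
gripper_width: 0.291
finger_force: 39.4
```

Request:
{"name": "apply_moves", "arguments": {"steps": [[1,[0,0,0],[0,0,0]],[1,[0,0,0],[0,0,0]]]}}

```text
time: 29.53
position: [0.5399, 0.0772, 0.1781]
ee_rot: [-0.219, -3.134, 0.001]
ft_force: [0.8, -0.6, 0.1]
gripper_width: 0.289
finger_force: 39.4
```

Centred. Drop and rise.

Request:
{"name": "apply_moves", "arguments": {"steps": [[1,[0,0,0.15],[0,0,0]],[1,[0,0,0.15],[0,0,0]],[1,[0,0,0.15],[0,0,0]],[1,[0,0,0.1],[0,0,0]],[1,[0,0,0],[0,0,0]],[0,[0,0,0],[0,0,0]],[0,[0,0,0],[0,0,0]],[0,[0,0,0],[0,0,0]],[0,[0,0,-0.15],[0,0,0]],[0,[0,0,-0.25],[0,0,0]],[0,[0,0,-0.2],[0,0,0]],[-1,[0,0,0],[0,0,0]]]}}

```text
time: 30.53
position: [0.5432, 0.079, 0.1929]
ee_rot: [0.218, 3.125, 0.002]
ft_force: [0.6, 0.5, -0.4]
gripper_width: 0.625
finger_force: 0.0
```

Request:
{"name": "apply_moves", "arguments": {"steps": [[-1,[0,0,0],[0,0,0]],[-1,[0,0,0],[0,0,0]]]}}

```text
time: 30.7
position: [0.5401, 0.0775, 0.1863]
ee_rot: [0.22, 3.133, -0.001]
ft_force: [-0.4, 1.0, -0.3]
gripper_width: 0.899
finger_force: 0.0
```

Run:
```python
from h import *
st(); s=r.state(); sitems(cam('scene'))
c=cam('top')
for o in items(c): print(o[:2],'xyah',np.round(corr(o),3))
trip(s['position'],82,[(.577,-.416,.18,106),(.577,-.416,-.019,106),(.577,-.416,.18,106),(.541,.077,.18,106)])
```

```text
t 30.7 p [0.5401 0.0775 0.1863] yaw 82.0 tilt 0.07 w 0.899 f [-0.4  1.  -0.3] ff 0.0 q [ 0.65  0.26 -1.01  1.7   0.23  1.3   1.02]
S [249.  41.] 118 ztop 0.036 [-1.4600e-01 -6.2800e-01  5.9000e-02  3.6000e-02 -4.3355e+01]
S [223. 139.] 104 ztop 0.016 [ 0.341 -0.365  0.072  0.024 14.297]
S [182. 156.] 255 ztop 0.028 [ 0.477 -0.415  0.075  0.03   2.532]
S [213. 171.] 202 ztop 0.016 [ 0.462 -0.303  0.078  0.029  2.084]
S [159. 176.] 270 ztop 0.029 [ 0.58  -0.421  0.076  0.044 18.746]
S [309. 235.] 491 ztop 0.035 [ 4.9000e-01  5.7000e-02  1.1200e-01  5.3000e-02 -8.4083e+01]
S [301. 277.] 370 ztop 0.036 [ 5.870e-01  9.700e-02  1.560e-01  6.200e-02 -6.735e+01]
S [318. 373.] 123 ztop 0.037 [ 7.5800e-01  2.5300e-01  6.3000e-02  2.2000e-02 -8.1512e+01]
(234, 142) xyah [ 7.4700e-01 -1.8000e-02  4.5367e+01  1.4000e-02]
(373, 201) xyah [ 0.577 -0.421 14.725  0.028]
(374, 236) xyah [ 0.475 -0.422 -1.626  0.028]
(334, 241) xyah [ 0.46  -0.308  1.567  0.014]
rz -0.209 (3.4 rows) shift [ 0.671 -3.23   0.042] rows 11.9 yaw 106
rz -0.000 (0.0 rows) shift [0.    0.    1.327] rows 4.8 yaw 106
rz -0.000 (0.0 rows) shift [ 0.     0.    -1.327] rows 4.8 yaw 106
rz -0.000 (0.0 rows) shift [-0.675  3.225 -0.   ] rows 11.9 yaw 106
```

Request:
{"name": "apply_moves", "arguments": {"steps": [[-1,[0,0,0],[0,0,-0.052]],[-1,[0,0,0],[0,0,-0.052]],[-1,[0,0,0],[0,0,-0.052]],[-1,[0,0,0],[0,0,-0.053]],[-1,[0.048,-0.231,0],[0,0,0]],[-1,[0.048,-0.231,0],[0,0,0]],[-1,[0.048,-0.231,0],[0,0,0]],[-1,[0.048,-0.231,0],[0,0,0]],[-1,[0.048,-0.231,0],[0,0,0]],[-1,[0.048,-0.231,0],[0,0,0]],[-1,[0.048,-0.231,0],[0,0,0]],[-1,[0.048,-0.231,0],[0,0,0]]]}}

```text
time: 31.8
position: [0.56, -0.2064, 0.1849]
ee_rot: [0.435, -3.11, -0.001]
ft_force: [0.8, -0.3, 0.4]
gripper_width: 0.999
finger_force: 0.0
```

Request:
{"name": "apply_moves", "arguments": {"steps": [[-1,[0.048,-0.231,0],[0,0,0]],[-1,[0.048,-0.231,0],[0,0,0]],[-1,[0.048,-0.231,0],[0,0,0]],[-1,[0.048,-0.231,0],[0,0,0]],[-1,[0.048,-0.231,0],[0,0,0]],[-1,[0.048,-0.231,0],[0,0,0]],[-1,[0,0,0.25],[0,0,0]],[-1,[0,0,0.25],[0,0,0]],[-1,[0,0,0.25],[0,0,0]],[-1,[0,0,0.2],[0,0,0]],[-1,[0,0,0],[0,0,0]],[-1,[0,0,0],[0,0,0]]]}}

```text
time: 32.8
position: [0.5749, -0.4156, 0.0414]
ee_rot: [0.436, -3.108, -0.005]
ft_force: [0.2, -0.1, 0.9]
gripper_width: 0.998
finger_force: 0.0
```

Run:
```python
from h import *
st(); plan((.577,-.417,-.019),106)
```

```text
t 32.8 p [ 0.5749 -0.4156  0.0414] yaw 106.0 tilt 0.26 w 0.998 f [ 0.2 -0.1  0.9] ff 0.0 q [ 1.09  0.71 -0.79  1.43  0.51  1.22  2.09]
turn [ 0.002 -0.001 -0.   ] rows 0.036346339439041836 shift [-0.011 -0.013  0.403] rows 1.4495221258439717
```

Request:
{"name": "apply_moves", "arguments": {"steps": [[-1,[-0.011,-0.013,0.2],[0,0,0]],[-1,[0,0,0.15],[0,0,0]],[-1,[0,0,0.06],[0,0,0]],[-1,[0,0,0],[0,0,0]],[0,[0,0,0],[0,0,0]],[1,[0,0,0],[0,0,0]],[1,[0,0,0],[0,0,0]],[1,[0,0,0],[0,0,0]],[1,[0,0,0],[0,0,0]],[1,[0,0,0],[0,0,0]],[1,[0,0,0],[0,0,0]]]}}

```text
time: 33.72
position: [0.579, -0.4182, -0.0168]
ee_rot: [-0.435, 3.11, -0.002]
ft_force: [-1.1, 0.2, 6.2]
gripper_width: 0.316
finger_force: 41.0
```

Request:
{"name": "apply_moves", "arguments": {"steps": [[1,[0,0,-0.15],[0,0,0]],[1,[0,0,-0.2],[0,0,0]],[1,[0,0,-0.25],[0,0,0]],[1,[0,0,-0.25],[0,0,0]],[1,[0,0,-0.25],[0,0,0]],[1,[0,0,-0.22],[0,0,0]],[1,[0,0,0],[0,0,0]]]}}

```text
time: 34.3
position: [0.5813, -0.4186, 0.1883]
ee_rot: [-0.434, 3.103, -0.01]
ft_force: [1.1, 0.1, 0.7]
gripper_width: 0.314
finger_force: 40.2
```

Request:
{"name": "apply_moves", "arguments": {"steps": [[1,[-0.048,0.231,0],[0,0,0]],[1,[-0.048,0.231,0],[0,0,0]],[1,[-0.048,0.231,0],[0,0,0]],[1,[-0.048,0.231,0],[0,0,0]],[1,[-0.048,0.231,0],[0,0,0]],[1,[-0.048,0.231,0],[0,0,0]],[1,[-0.048,0.231,0],[0,0,0]],[1,[-0.048,0.231,0],[0,0,0]],[1,[-0.048,0.231,0],[0,0,0]],[1,[-0.048,0.231,0],[0,0,0]],[1,[-0.048,0.231,0],[0,0,0]],[1,[-0.048,0.231,0],[0,0,0]]]}}

```text
time: 35.3
position: [0.5467, 0.0073, 0.1799]
ee_rot: [-0.435, 3.111, -0.001]
ft_force: [-0.0, 0.5, -0.7]
gripper_width: 0.315
finger_force: 40.2
```

Request:
{"name": "apply_moves", "arguments": {"steps": [[1,[-0.048,0.231,0],[0,0,0]],[1,[-0.048,0.231,0],[0,0,0]],[1,[0,0,0],[0,0,0]],[1,[0,0,0],[0,0,0]],[1,[0,0,0],[0,0,0]]]}}

```text
time: 35.72
position: [0.542, 0.0758, 0.1797]
ee_rot: [0.436, -3.111, 0.001]
ft_force: [1.1, -0.4, -1.0]
gripper_width: 0.317
finger_force: 40.2
```

Request:
{"name": "apply_moves", "arguments": {"steps": [[1,[0,0,0.15],[0,0,0]],[1,[0,0,0.15],[0,0,0]],[1,[0,0,0.15],[0,0,0]],[1,[0,0,0.1],[0,0,0]],[1,[0,0,0],[0,0,0]],[0,[0,0,0],[0,0,0]],[0,[0,0,0],[0,0,0]],[0,[0,0,0],[0,0,0]],[0,[0,0,-0.15],[0,0,0]],[0,[0,0,-0.25],[0,0,0]],[0,[0,0,-0.2],[0,0,0]],[-1,[0,0,0],[0,0,0]]]}}

```text
time: 36.72
position: [0.5453, 0.0777, 0.1943]
ee_rot: [-0.435, 3.102, -0.001]
ft_force: [1.1, 0.1, -0.1]
gripper_width: 0.624
finger_force: 0.0
```

Request:
{"name": "apply_moves", "arguments": {"steps": [[-1,[0,0,0],[0,0,0]],[-1,[0,0,0],[0,0,0]]]}}

```text
time: 36.88
position: [0.5422, 0.076, 0.1878]
ee_rot: [-0.435, 3.11, -0.001]
ft_force: [-0.4, -0.3, 0.1]
gripper_width: 0.9
finger_force: 0.0
```

Run:
```python
from h import *
st(); s=r.state(); sitems(cam('scene'))
c=cam('top')
for o in items(c): print(o[:2],'xyah',np.round(corr(o),3))
trip(s['position'],106,[(.476,-.416,.18,91),(.476,-.416,-.019,91),(.476,-.416,.18,91),(.541,.077,.18,91),(.461,-.304,.18,91.5),(.461,-.304,-.023,91.5),(.461,-.304,.18,91.5),(.541,.077,.18,91.5)])
```

```text
t 36.88 p [0.5422 0.076  0.1878] yaw 105.9 tilt 0.07 w 0.9 f [-0.4 -0.3  0.1] ff 0.0 q [ 0.7   0.29 -1.09  1.7   0.27  1.31  1.42]
S [249.  41.] 120 ztop 0.037 [-1.4700e-01 -6.3100e-01  5.8000e-02  3.3000e-02 -4.7286e+01]
S [223. 139.] 102 ztop 0.016 [ 0.342 -0.364  0.073  0.025 11.157]
S [182. 156.] 254 ztop 0.029 [ 0.477 -0.416  0.076  0.032  2.201]
S [213. 172.] 198 ztop 0.015 [ 0.461 -0.302  0.077  0.027  0.062]
S [297. 234.] 185 ztop 0.034 [ 0.497  0.027  0.041  0.037 -6.1  ]
S [322. 238.] 176 ztop 0.037 [4.7900e-01 7.5000e-02 6.0000e-02 4.3000e-02 6.4285e+01]
S [301. 277.] 374 ztop 0.036 [ 5.8700e-01  9.7000e-02  1.5500e-01  6.1000e-02 -6.7582e+01]
S [318. 373.] 124 ztop 0.037 [ 7.5700e-01  2.5100e-01  6.4000e-02  2.4000e-02 -8.5985e+01]
(234, 142) xyah [ 7.4700e-01 -1.8000e-02  4.5367e+01  1.4000e-02]
(374, 236) xyah [ 0.475 -0.422 -1.626  0.028]
(334, 241) xyah [ 0.46  -0.308  1.567  0.014]
rz 0.131 (2.1 rows) shift [ 0.499 -3.272  0.052] rows 11.9 yaw 91
rz -0.000 (0.0 rows) shift [0.    0.    1.327] rows 4.8 yaw 91
rz -0.000 (0.0 rows) shift [ 0.     0.    -1.327] rows 4.8 yaw 91
rz -0.000 (0.0 rows) shift [-0.491  3.279 -0.   ] rows 11.9 yaw 91
rz -0.004 (0.1 rows) shift [ 0.6   -2.525 -0.   ] rows 9.3 yaw 91.5
rz -0.000 (0.0 rows) shift [0.    0.    1.353] rows 4.9 yaw 91.5
rz -0.000 (0.0 rows) shift [ 0.     0.    -1.353] rows 4.9 yaw 91.5
rz -0.000 (0.0 rows) shift [-0.6    2.525 -0.   ] rows 9.3 yaw 91.5
```

Request:
{"name": "apply_moves", "arguments": {"steps": [[-1,[0,0,0],[0,0,0.044]],[-1,[0,0,0],[0,0,0.044]],[-1,[0,0,0],[0,0,0.043]],[-1,[0.036,-0.234,0],[0,0,0]],[-1,[0.036,-0.234,0],[0,0,0]],[-1,[0.036,-0.234,0],[0,0,0]],[-1,[0.036,-0.234,0],[0,0,0]],[-1,[0.036,-0.234,0],[0,0,0]],[-1,[0.036,-0.234,0],[0,0,0]],[-1,[0.036,-0.234,0],[0,0,0]],[-1,[0.036,-0.234,0],[0,0,0]]]}}

```text
time: 37.9
position: [0.5023, -0.2068, 0.1866]
ee_rot: [0.026, -3.14, -0.001]
ft_force: [0.4, -0.3, -0.8]
gripper_width: 1.0
finger_force: 0.0
```

Request:
{"name": "apply_moves", "arguments": {"steps": [[-1,[0.036,-0.234,0],[0,0,0]],[-1,[0.036,-0.234,0],[0,0,0]],[-1,[0.036,-0.234,0],[0,0,0]],[-1,[0.036,-0.234,0],[0,0,0]],[-1,[0.036,-0.234,0],[0,0,0]],[-1,[0.036,-0.234,0],[0,0,0]],[-1,[0,0,0.25],[0,0,0]],[-1,[0,0,0.25],[0,0,0]],[-1,[0,0,0.25],[0,0,0]],[-1,[0,0,0.2],[0,0,0]],[-1,[0,0,0],[0,0,0]],[-1,[0,0,0],[0,0,0]]]}}

```text
time: 38.9
position: [0.4733, -0.4151, 0.0433]
ee_rot: [0.026, -3.139, -0.005]
ft_force: [-0.0, -0.2, 1.1]
gripper_width: 0.999
finger_force: 0.0
```

Run:
```python
from h import *
st(); plan((.476,-.417,-.019),91)
```

```text
t 38.9 p [ 0.4733 -0.4151  0.0433] yaw 91.0 tilt 0.25 w 0.999 f [-0.  -0.2  1.1] ff 0.0 q [ 1.21  0.53 -0.74  1.65  0.39  1.11  1.96]
turn [ 0.002 -0.001 -0.   ] rows 0.03562817290569092 shift [-0.018 -0.013  0.415] rows 1.4951068119979927
```

Request:
{"name": "apply_moves", "arguments": {"steps": [[-1,[-0.011,-0.013,0.2],[0,0,0]],[-1,[0,0,0.15],[0,0,0]],[-1,[0,0,0.065],[0,0,0]],[-1,[0,0,0],[0,0,0]],[0,[0,0,0],[0,0,0]],[1,[0,0,0],[0,0,0]],[1,[0,0,0],[0,0,0]],[1,[0,0,0],[0,0,0]],[1,[0,0,0],[0,0,0]],[1,[0,0,0],[0,0,0]],[1,[0,0,0],[0,0,0]]]}}

```text
time: 39.82
position: [0.4766, -0.4188, -0.0162]
ee_rot: [-0.025, 3.14, -0.002]
ft_force: [-0.8, 0.8, 6.2]
gripper_width: 0.313
finger_force: 40.8
```

Request:
{"name": "apply_moves", "arguments": {"steps": [[1,[0,0,-0.15],[0,0,0]],[1,[0,0,-0.2],[0,0,0]],[1,[0,0,-0.25],[0,0,0]],[1,[0,0,-0.25],[0,0,0]],[1,[0,0,-0.25],[0,0,0]],[1,[0,0,-0.22],[0,0,0]],[1,[0,0,0],[0,0,0]]]}}

```text
time: 40.4
position: [0.4791, -0.4196, 0.1885]
ee_rot: [-0.026, 3.134, -0.011]
ft_force: [0.7, -1.1, -0.2]
gripper_width: 0.314
finger_force: 40.0
```

Request:
{"name": "apply_moves", "arguments": {"steps": [[1,[-0.035,0.234,0],[0,0,0]],[1,[-0.035,0.234,0],[0,0,0]],[1,[-0.035,0.234,0],[0,0,0]],[1,[-0.035,0.234,0],[0,0,0]],[1,[-0.035,0.234,0],[0,0,0]],[1,[-0.035,0.234,0],[0,0,0]],[1,[-0.035,0.234,0],[0,0,0]],[1,[-0.035,0.234,0],[0,0,0]],[1,[-0.035,0.234,0],[0,0,0]],[1,[-0.035,0.234,0],[0,0,0]],[1,[-0.035,0.234,0],[0,0,0]],[1,[-0.035,0.234,0],[0,0,0]]]}}

```text
time: 41.4
position: [0.5321, 0.0056, 0.1808]
ee_rot: [-0.025, 3.141, -0.001]
ft_force: [1.2, -0.7, -1.1]
gripper_width: 0.315
finger_force: 40.0
```

Request:
{"name": "apply_moves", "arguments": {"steps": [[1,[-0.035,0.234,0],[0,0,0]],[1,[-0.035,0.234,0],[0,0,0]],[1,[0,0,0],[0,0,0]],[1,[0,0,0],[0,0,0]],[1,[0,0,0],[0,0,0]]]}}

```text
time: 41.82
position: [0.5415, 0.074, 0.1804]
ee_rot: [0.026, -3.141, 0.001]
ft_force: [0.5, -0.8, -0.9]
gripper_width: 0.319
finger_force: 40.0
```

Request:
{"name": "apply_moves", "arguments": {"steps": [[1,[0,0.02,0.15],[0,0,0]],[1,[0,0,0.15],[0,0,0]],[1,[0,0,0.15],[0,0,0]],[1,[0,0,0.1],[0,0,0]],[1,[0,0,0],[0,0,0]],[0,[0,0,0],[0,0,0]],[0,[0,0,0],[0,0,0]],[0,[0,0,0],[0,0,0]],[0,[0,0,-0.15],[0,0,0]],[0,[0,0,-0.25],[0,0,0]],[0,[0,0,-0.2],[0,0,0]],[-1,[0,0,0],[0,0,0]]]}}

```text
time: 42.82
position: [0.5448, 0.0786, 0.1951]
ee_rot: [-0.026, 3.132, 0.0]
ft_force: [0.4, -0.2, 0.1]
gripper_width: 0.63
finger_force: 0.0
```

Request:
{"name": "apply_moves", "arguments": {"steps": [[-1,[0,0,0],[0,0,0]],[-1,[0,0,0],[0,0,0]]]}}

```text
time: 42.98
position: [0.5417, 0.0771, 0.1885]
ee_rot: [-0.025, 3.141, -0.001]
ft_force: [-0.0, -0.3, -1.0]
gripper_width: 0.903
finger_force: 0.0
```

Run:
```python
from h import *
st(); s=r.state(); sitems(cam('scene'))
c=cam('top')
for o in items(c): print(o[:2],'xyah',np.round(corr(o),3))
trip(s['position'],91,[(.461,-.304,.18,91),(.461,-.304,-.023,91),(.461,-.304,.18,91),(.541,.077,.18,91)])
```

```text
t 42.98 p [0.5417 0.0771 0.1885] yaw 90.9 tilt 0.06 w 0.903 f [-0.  -0.3 -1. ] ff 0.0 q [ 0.67  0.28 -1.04  1.7   0.25  1.31  1.17]
S [249.  41.] 122 ztop 0.036 [-1.4600e-01 -6.2900e-01  5.9000e-02  3.6000e-02 -4.4756e+01]
S [223. 139.] 104 ztop 0.016 [ 0.341 -0.365  0.072  0.024 13.789]
S [213. 171.] 200 ztop 0.015 [ 0.461 -0.303  0.078  0.027  0.214]
S [296. 233.] 173 ztop 0.036 [ 0.497  0.023  0.043  0.036 -4.299]
S [323. 239.] 129 ztop 0.037 [  0.484   0.085   0.044   0.038 -24.981]
S [301. 277.] 368 ztop 0.036 [ 5.8700e-01  9.6000e-02  1.5500e-01  6.1000e-02 -6.7846e+01]
S [318. 373.] 123 ztop 0.036 [ 7.5700e-01  2.5100e-01  6.4000e-02  2.4000e-02 -8.6265e+01]
(234, 142) xyah [ 7.4700e-01 -1.8000e-02  4.5367e+01  1.4000e-02]
(334, 241) xyah [ 0.46  -0.308  1.567  0.014]
rz -0.000 (0.0 rows) shift [ 0.583 -2.531  0.057] rows 9.3 yaw 91
rz -0.000 (0.0 rows) shift [0.    0.    1.353] rows 4.9 yaw 91
rz -0.000 (0.0 rows) shift [ 0.     0.    -1.353] rows 4.9 yaw 91
rz -0.000 (0.0 rows) shift [-0.578  2.53  -0.   ] rows 9.3 yaw 91
```

Request:
{"name": "apply_moves", "arguments": {"steps": [[-1,[0.053,-0.23,0],[0,0,0]],[-1,[0.053,-0.23,0],[0,0,0]],[-1,[0.053,-0.23,0],[0,0,0]],[-1,[0.053,-0.23,0],[0,0,0]],[-1,[0.053,-0.23,0],[0,0,0]],[-1,[0.053,-0.23,0],[0,0,0]],[-1,[0.053,-0.23,0],[0,0,0]],[-1,[0.053,-0.23,0],[0,0,0]],[-1,[0.053,-0.23,0],[0,0,0]],[-1,[0.053,-0.23,0],[0,0,0]],[-1,[0.053,-0.23,0],[0,0,0]]]}}

```text
time: 44.0
position: [0.4591, -0.305, 0.1872]
ee_rot: [0.025, -3.14, -0.001]
ft_force: [1.5, 0.4, 0.3]
gripper_width: 1.003
finger_force: 0.0
```

Request:
{"name": "apply_moves", "arguments": {"steps": [[-1,[0,0,0.2],[0,0,0]],[-1,[0,0,0.25],[0,0,0]],[-1,[0,0,0.25],[0,0,0]],[-1,[0,0,0.25],[0,0,0]],[-1,[0,0,0.2],[0,0,0]],[-1,[0,0,0],[0,0,0]],[-1,[0,0,0],[0,0,0]],[-1,[0,0,0],[0,0,0]]]}}

```text
time: 44.67
position: [0.4613, -0.3036, 0.017]
ee_rot: [-0.026, 3.14, -0.0]
ft_force: [-0.6, -0.1, 0.1]
gripper_width: 1.001
finger_force: 0.0
```

Run:
```python
from h import *
st(); plan((.461,-.304,-.023),91)
```

```text
t 44.67 p [ 0.4613 -0.3036  0.017 ] yaw 91.0 tilt 0.07 w 1.001 f [-0.6 -0.1  0.1] ff 0.0 q [ 1.16  0.42 -0.78  1.87  0.35  0.99  1.81]
turn [-0.     0.001 -0.   ] rows 0.011424641051212336 shift [ 0.002 -0.003  0.267] rows 0.9600862268741267
```

Request:
{"name": "apply_moves", "arguments": {"steps": [[-1,[0,0,0.14],[0,0,0]],[-1,[0,0,0.1],[0,0,0]],[-1,[0,0,0.025],[0,0,0]],[-1,[0,0,0],[0,0,0]],[0,[0,0,0],[0,0,0]],[1,[0,0,0],[0,0,0]],[1,[0,0,0],[0,0,0]],[1,[0,0,0],[0,0,0]],[1,[0,0,0],[0,0,0]],[1,[0,0,0],[0,0,0]],[1,[0,0,0],[0,0,0]]]}}

```text
time: 45.58
position: [0.4606, -0.3038, -0.0234]
ee_rot: [-0.025, 3.141, -0.001]
ft_force: [-1.1, 0.4, 5.8]
gripper_width: 0.289
finger_force: 39.4
```

Request:
{"name": "apply_moves", "arguments": {"steps": [[1,[0,0,-0.15],[0,0,0]],[1,[0,0,-0.2],[0,0,0]],[1,[0,0,-0.25],[0,0,0]],[1,[0,0,-0.25],[0,0,0]],[1,[0,0,-0.25],[0,0,0]],[1,[0,0,-0.25],[0,0,0]],[1,[0,0,0],[0,0,0]]]}}

```text
time: 46.17
position: [0.4637, -0.3048, 0.1859]
ee_rot: [-0.026, 3.134, -0.01]
ft_force: [1.0, -0.8, -0.3]
gripper_width: 0.29
finger_force: 39.7
```

Request:
{"name": "apply_moves", "arguments": {"steps": [[1,[-0.053,0.23,0],[0,0,0]],[1,[-0.053,0.23,0],[0,0,0]],[1,[-0.053,0.23,0],[0,0,0]],[1,[-0.053,0.23,0],[0,0,0]],[1,[-0.053,0.23,0],[0,0,0]],[1,[-0.053,0.23,0],[0,0,0]],[1,[-0.053,0.23,0],[0,0,0]],[1,[-0.053,0.23,0],[0,0,0]],[1,[-0.053,0.23,0],[0,0,0]],[1,[-0.053,0.23,0],[0,0,0]],[1,[-0.053,0.23,0],[0,0,0]],[1,[0,0,0],[0,0,0]]]}}

```text
time: 47.17
position: [0.5413, 0.0861, 0.1789]
ee_rot: [-0.04, 3.14, 0.006]
ft_force: [-1.9, 0.7, -0.9]
gripper_width: 0.291
finger_force: 39.7
```

Request:
{"name": "apply_moves", "arguments": {"steps": [[1,[0,0,0],[0,0,0]],[1,[0,0,0],[0,0,0]]]}}

```text
time: 47.33
position: [0.5414, 0.0772, 0.1781]
ee_rot: [0.026, -3.141, 0.0]
ft_force: [0.5, -0.5, -1.1]
gripper_width: 0.286
finger_force: 39.7
```

Request:
{"name": "apply_moves", "arguments": {"steps": [[1,[0,0,0.15],[0,0,0]],[1,[0,0,0.15],[0,0,0]],[1,[0,0,0.15],[0,0,0]],[1,[0,0,0.1],[0,0,0]],[1,[0,0,0],[0,0,0]],[0,[0,0,0],[0,0,0]],[0,[0,0,0],[0,0,0]],[0,[0,0,0],[0,0,0]],[0,[0,0,-0.15],[0,0,0]],[0,[0,0,-0.25],[0,0,0]],[0,[0,0,-0.25],[0,0,0]],[-1,[0,0,-0.15],[0,0,0]]]}}

```text
time: 48.33
position: [0.5425, 0.0779, 0.2201]
ee_rot: [-0.026, 3.138, 0.0]
ft_force: [0.9, 0.3, 0.3]
gripper_width: 0.625
finger_force: 0.0
```

Request:
{"name": "apply_moves", "arguments": {"steps": [[-1,[0.057,0.2,0],[0,0,0.053]],[-1,[0.057,0.2,0],[0,0,0.053]],[-1,[0.057,0.2,0],[0,0,0.053]],[-1,[0.057,0.2,0],[0,0,0.053]],[-1,[0.057,0.2,0],[0,0,0.052]],[-1,[0.057,0.2,0],[0,0,0]],[-1,[0.057,0.2,0],[0,0,0]],[-1,[0,0,0],[0,0,0]],[-1,[0,0,0],[0,0,0]]]}}

```text
time: 49.08
position: [0.5428, 0.294, 0.2161]
ee_rot: [-0.79, -3.04, -0.002]
ft_force: [0.2, -0.5, -0.2]
gripper_width: 0.998
finger_force: 0.0
```

```bash
cat >> h.py <<'E'
def lid(c):
    W=cloud(c); hsv=cv2.cvtColor(c['pixels'],cv2.COLOR_RGB2HSV)
    v,u=np.nonzero((W[...,2]>.042)&(W[...,2]<.056)&(hsv[...,2]<110)&(np.hypot(W[...,0]-.46,W[...,1]-.345)<.1))
    if len(u)>10: print('lid handle',np.round(mir(W[v,u][:,:2]),3),len(u))
E
python3 - <<'E'
from h import *
st(); c=cam('scene'); sitems(c); lid(c)
c=cam('top'); lid(c); save(c,'t2.png',(60,120,310,290),3)
for o in items(c): print(o[:2],'xyah',np.round(corr(o),3))
W=cloud(c); n=np.hypot(W[...,0]-.541,W[...,1]-.073)<.05; print('pot max z inside',np.nanmax(W[n][:,2]))
plan((.46,.344,.2),60.8)
E
```

```text
t 49.08 p [0.5428 0.294  0.2161] yaw 60.9 tilt 0.08 w 0.998 f [ 0.2 -0.5 -0.2] ff 0.0 q [ 0.18  0.42 -0.99  1.49  0.35  1.42  0.24]
S [249.  42.] 120 ztop 0.035 [-1.4700e-01 -6.3100e-01  5.9000e-02  3.4000e-02 -4.7782e+01]
S [223. 139.] 96 ztop 0.015 [ 0.34  -0.365  0.071  0.022 17.278]
S [296. 232.] 156 ztop 0.035 [ 0.497  0.021  0.042  0.026 -5.659]
S [323. 240.] 132 ztop 0.034 [  0.484   0.085   0.043   0.037 -25.638]
S [301. 277.] 370 ztop 0.037 [ 5.8700e-01  9.7000e-02  1.5500e-01  6.2000e-02 -6.6844e+01]
S [318. 373.] 121 ztop 0.037 [ 7.5700e-01  2.5100e-01  6.4000e-02  2.5000e-02 -8.5851e+01]
lid handle [ 4.6400e-01  3.4500e-01  6.8000e-02  1.8000e-02 -2.9187e+01] 223
(234, 142) xyah [ 7.4700e-01 -1.8000e-02  4.5367e+01  1.4000e-02]
pot max z inside 0.13802897638944045
turn [-0.     0.    -0.001] rows 0.022361052308212042 shift [0.66  0.037 0.107] rows 2.407344866244533
```

View pics/t2.png

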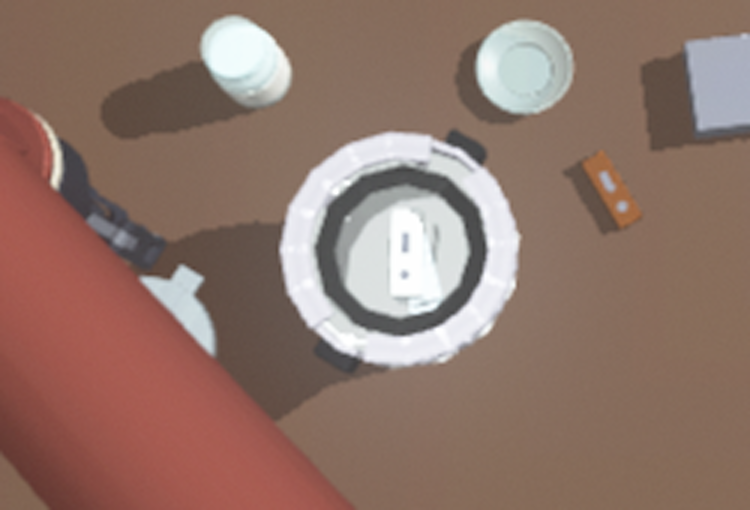

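The pot holds a stack at crop px (410,250). The lid lies undisturbed at left (180,310). I need the stack's height.

Run:
```python
from h import *
c=cam('top'); W=cloud(c)
for v in range(186,228,4): print(v,(W[v,180:216:3,2]*1000).round().astype(int))
```

```text
186 [156  65  50  37  13   3   7   4   7   4 152 158]
190 [ 50  33  11   2 130 132 135   5   3   9   8 155]
194 [ 26   3  10   5 132 130 131  61  65   0   6   8]
198 [  2   8   7   4 132 134 131 117  61   7   5   8]
202 [  4   5   4   3 134 132 132 116  58   6   6   6]
206 [  6   9   4   7 129 134 130 120  77   2   6   5]
210 [  4  10   3   8 129 132 133 115  90   4  13   6]
214 [  7   7   6   3 131 131 132 118  87   6   5 156]
218 [ 11   8   4   1 126 122 125 111  94  81 153 156]
222 [153   4   6   3   5   8  34  32  35 154 154 153]
226 [153 156 151 156 154 153 153 154 153 153 172 173]
```

The stack stands to z≈0.132 (top item's centre about 0.125, under 0.138) and clears the pressed lid at 0.146. The lid hasn't moved, so I'll regrasp it at the recorded pose (.460,.344).

Request:
{"name": "apply_moves", "arguments": {"steps": [[-1,[0.165,0.009,0],[0,0,0]],[-1,[0.165,0.009,0],[0,0,0]],[-1,[0.165,0.009,0],[0,0,0]],[-1,[0.165,0.01,0],[0,0,0]],[-1,[0,0,0.2],[0,0,0]],[-1,[0,0,0.25],[0,0,0]],[-1,[0,0,0.25],[0,0,0]],[-1,[0,0,0.2],[0,0,0]],[-1,[0,0,0.1],[0,0,0]],[-1,[0,0,0],[0,0,0]],[-1,[0,0,0],[0,0,0]],[-1,[0,0,0],[0,0,0]]], "grip_force": 100}}

```text
time: 50.23
position: [0.461, 0.3457, 0.0681]
ee_rot: [0.796, 3.037, 0.003]
ft_force: [0.0, 0.3, 0.2]
gripper_width: 0.998
finger_force: 0.0
```

Run:
```python
from h import *
st(); c=cam('scene'); lid(c); plan((.4603,.3443,-.0118),60.8)
```

```text
t 50.23 p [0.461  0.3457 0.0681] yaw 60.6 tilt 0.16 w 0.998 f [0.  0.3 0.2] ff 0.0 q [ 0.06  0.47 -0.97  1.77  0.43  1.13  0.01]
lid handle [ 4.6400e-01  3.4400e-01  7.0000e-02  1.9000e-02 -2.9222e+01] 227
turn [ 0.001  0.001 -0.001] rows 0.03374179336827005 shift [-0.001 -0.012  0.533] rows 1.9182972699832854
```

Request:
{"name": "apply_moves", "arguments": {"steps": [[-1,[0,-0.01,0.2],[0,0,0]],[-1,[0,0,0.2],[0,0,0]],[-1,[0,0,0.1],[0,0,0]],[-1,[0,0,0.033],[0,0,0]],[-1,[0,0,0],[0,0,0]],[0,[0,0,0],[0,0,0]],[0.5,[0,0,0],[0,0,0]],[1,[0,0,0],[0,0,0]],[1,[0,0,0],[0,0,0]],[1,[0,0,0],[0,0,0]],[1,[0,0,0],[0,0,0]],[1,[0,0,0],[0,0,0]]]}}

```text
time: 51.28
position: [0.4595, 0.344, -0.0133]
ee_rot: [0.795, 3.038, 0.001]
ft_force: [-1.5, -2.2, 6.5]
gripper_width: 0.198
finger_force: 98.2
```

Run:
```python
from h import *
st(); s=r.state(); trip(s['position'],60.8,[(.4603,.3443,.205,60.8),(.5406,.0768,.205,60.8)])
```

```text
t 51.28 p [ 0.4595  0.344  -0.0133] yaw 60.7 tilt 0.05 w 0.198 f [-1.5 -2.2  6.5] ff 98.2 q [ 0.01  0.56 -0.91  1.83  0.52  1.   -0.06]
rz -0.000 (0.0 rows) shift [-0.004  0.004 -1.455] rows 5.2 yaw 60.8
rz -0.000 (0.0 rows) shift [-1.337 -1.296 -0.   ] rows 6.7 yaw 60.8
```

Request:
{"name": "apply_moves", "arguments": {"steps": [[1,[0,0,-0.1],[0,0,0]],[1,[0,0,-0.2],[0,0,0]],[1,[0,0,-0.25],[0,0,0]],[1,[0,0,-0.25],[0,0,0]],[1,[0,0,-0.25],[0,0,0]],[1,[0,0,-0.25],[0,0,0]],[1,[0,0,-0.15],[0,0,0]],[1,[0,0,0],[0,0,0]]]}}

```text
time: 51.95
position: [0.4602, 0.3459, 0.2096]
ee_rot: [0.793, 3.035, 0.009]
ft_force: [1.0, 1.4, -2.3]
gripper_width: 0.197
finger_force: 98.0
```

Request:
{"name": "apply_moves", "arguments": {"steps": [[1,[-0.149,-0.144,0],[0,0,0]],[1,[-0.149,-0.144,0],[0,0,0]],[1,[-0.149,-0.144,0],[0,0,0]],[1,[-0.149,-0.144,0],[0,0,0]],[1,[-0.149,-0.144,0],[0,0,0]],[1,[-0.149,-0.144,0],[0,0,0]],[1,[-0.149,-0.144,0],[0,0,0]],[1,[-0.149,-0.144,0],[0,0,0]],[1,[-0.149,-0.144,0],[0,0,0]],[1,[0,0,0],[0,0,0]],[1,[0,0,0],[0,0,0]]]}}

```text
time: 52.87
position: [0.5391, 0.0735, 0.2028]
ee_rot: [-0.801, -3.036, 0.001]
ft_force: [-0.2, 1.1, -1.7]
gripper_width: 0.19
finger_force: 98.2
```

Run:
```python
from h import *
st(); plan((.5406,.0768,.1407),60.9)
c=cam('scene'); W=cloud(c); save(c,'s6.png',(220,90,400,270),3)
hsv=cv2.cvtColor(c['pixels'],cv2.COLOR_RGB2HSV)
near=np.hypot(W[...,0]-.541,W[...,1]-.077)<.11
m=near&(W[...,2]>.205)&(W[...,2]<.228)&(hsv[...,2]>110); P=W[m][:,:2]; print('lid top',np.round(mir(P),3),len(P))
```

```text
t 52.87 p [0.5391 0.0735 0.2028] yaw 60.5 tilt 0.09 w 0.19 f [-0.2  1.1 -1.7] ff 98.2 q [ 0.63  0.24 -0.97  1.68  0.2   1.33  0.68]
turn [-0.    -0.001 -0.004] rows 0.06376731373816147 shift [0.002 0.024 0.414] rows 1.4908870029378272
lid top [ 0.542  0.075  0.141  0.141 16.073] 2120
```

View pics/s6.png

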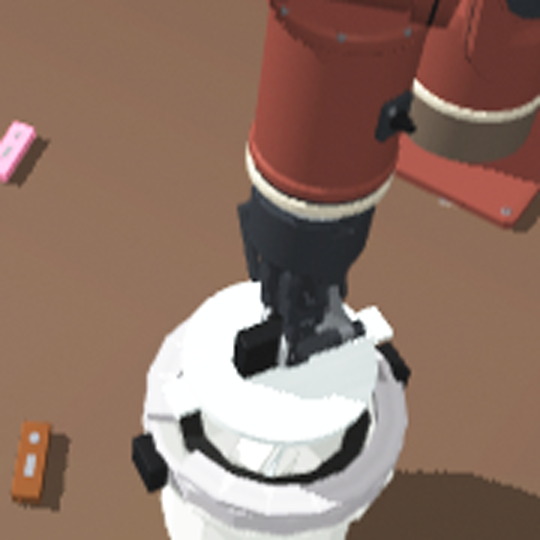

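The lid hangs over the pot (crop px 280,360), with its lugs lined up with the black blocks. I'll correct by about 3 mm and lower it.

Request:
{"name": "apply_moves", "arguments": {"steps": [[1,[0.006,0.019,0],[0,0,-0.003]],[1,[0,0,0],[0,0,0]],[1,[0,0,0.07],[0,0,0]],[1,[0,0,0.07],[0,0,0]],[1,[0,0,0.05],[0,0,0]],[1,[0,0,0.05],[0,0,0]],[1,[0,0,0.05],[0,0,0]],[1,[0,0,0],[0,0,0]],[1,[0,0,0],[0,0,0]]]}}

```text
time: 53.67
position: [0.5396, 0.0787, 0.1594]
ee_rot: [-0.786, -3.041, 0.0]
ft_force: [0.2, -0.1, -1.8]
gripper_width: 0.192
finger_force: 98.2
```

Request:
{"name": "apply_moves", "arguments": {"steps": [[1,[0,0,0.04],[0,0,0]],[1,[0,0,0.04],[0,0,0]],[1,[0,0,0.03],[0,0,0]],[1,[0,0,0.01],[0,0,0]],[1,[0,0,0],[0,0,0]],[1,[0,0,0],[0,0,0]]]}}

```text
time: 54.17
position: [0.5399, 0.0788, 0.1419]
ee_rot: [-0.786, -3.042, -0.0]
ft_force: [-0.6, -0.3, -2.5]
gripper_width: 0.195
finger_force: 98.2
```

```bash
python3 -c "
from h import *
st();print(r.state()['moment'].round(2))"
```

```text
t 54.17 p [0.5399 0.0788 0.1419] yaw 61.0 tilt 0.01 w 0.195 f [-0.6 -0.3 -2.5] ff 98.2 q [ 0.6   0.29 -0.95  1.76  0.25  1.22  0.64]
[ 0.02  0.01 -0.1 ]
```

The lid is in the mouth without resistance. Centre it 1.5 mm and press.

Request:
{"name": "apply_moves", "arguments": {"steps": [[1,[-0.005,-0.009,0.01],[0,0,0]],[1,[0,0,0.02],[0,0,0]],[1,[0,0,0.015],[0,0,0]],[1,[0,0,0.012],[0,0,0]],[1,[0,0,0],[0,0,0]],[1,[0,0,0],[0,0,0]],[1,[0,0,0],[0,0,0]]]}}

```text
time: 54.75
position: [0.5402, 0.0774, 0.1337]
ee_rot: [0.786, 3.041, 0.001]
ft_force: [-1.9, 1.6, 3.7]
gripper_width: 0.199
finger_force: 99.3
```

```bash
python3 -c "
from h import *
st();print(r.state()['moment'].round(2))"
```

```text
t 54.75 p [0.5402 0.0774 0.1337] yaw 61.0 tilt 0.04 w 0.199 f [-1.9  1.6  3.7] ff 99.3 q [ 0.59  0.3  -0.95  1.77  0.26  1.2   0.63]
[0.22 0.28 0.07]
```

Request:
{"name": "apply_moves", "arguments": {"steps": [[1,[0,0,0],[0,0,0.053]],[1,[0,0,0],[0,0,0.053]],[1,[0,0,0],[0,0,0.053]],[1,[0,0,0],[0,0,0.053]],[1,[0,0,0],[0,0,0.053]],[1,[0,0,0],[0,0,0.053]],[1,[0,0,0],[0,0,0.053]],[1,[0,0,0],[0,0,0.053]],[1,[0,0,0],[0,0,0.053]],[1,[0,0,0],[0,0,0.053]],[1,[0,0,0],[0,0,0.053]],[1,[0,0,0],[0,0,0.053]]]}}

```text
time: 55.75
position: [0.5407, 0.0771, 0.134]
ee_rot: [2.443, 1.973, 0.002]
ft_force: [-0.8, -0.3, 5.6]
gripper_width: 0.199
finger_force: 99.3
```

Request:
{"name": "apply_moves", "arguments": {"steps": [[1,[0,0,0],[0,0,0]],[1,[0,0,0],[0,0,0]]]}}

```text
time: 55.92
position: [0.5406, 0.0771, 0.1339]
ee_rot: [2.436, 1.982, 0.002]
ft_force: [1.1, 0.0, 4.7]
gripper_width: 0.196
finger_force: 99.3
```

```bash
python3 -c "
from h import *
st();print(r.state()['moment'].round(2)); pot(cam('scene'))"
```

```text
t 55.92 p [0.5406 0.0771 0.1339] yaw -11.8 tilt 0.09 w 0.196 f [1.1 0.  4.7] ff 99.3 q [ 0.43  0.25 -0.75  1.78  0.18  1.19 -0.57]
[ 0.03 -0.04 -0.3 ]
handle [318. 222.] 127 z 0.197 [ 0.556  0.096  0.053  0.028 -8.381]
block [351. 210.] 63 z 0.163 [4.48e-01 1.30e-01 3.40e-02 1.30e-02 5.86e+01]
block [318. 232.] 43 z 0.17 [ 5.5400e-01  1.0100e-01  2.7000e-02  1.1000e-02 -6.9564e+01]
block [269. 244.] 150 z 0.161 [6.3200e-01 2.6000e-02 3.4000e-02 1.5000e-02 5.9155e+01]
ring bbox mid [0.54319825 0.07733736] [0.1958128  0.19541868]
```

Turned by about 73°. Let it spring up, release, rise.

Request:
{"name": "apply_moves", "arguments": {"steps": [[1,[0,0,-0.02],[0,0,0]],[1,[0,0,-0.025],[0,0,0]],[1,[0,0,0],[0,0,0]],[1,[0,0,0],[0,0,0]],[1,[0,0,0],[0,0,0]],[0,[0,0,0],[0,0,0]],[-1,[0,0,0],[0,0,0]],[-1,[0,0,0],[0,0,0]],[-1,[0,0,0],[0,0,0]],[-1,[0,0,0],[0,0,0]],[-1,[0,0,0],[0,0,0]]]}}

```text
time: 56.88
position: [0.5398, 0.0771, 0.14]
ee_rot: [-2.439, -1.98, 0.0]
ft_force: [0.1, -0.3, 0.0]
gripper_width: 0.994
finger_force: 0.0
```

Request:
{"name": "apply_moves", "arguments": {"steps": [[-1,[0,0,-0.1],[0,0,0]],[-1,[0,0,-0.2],[0,0,0]],[-1,[0,0,-0.25],[0,0,0]],[-1,[0,0,-0.25],[0,0,0]],[-1,[0,-0.2,-0.1],[0,0,0]],[-1,[0,-0.2,0],[0,0,0]],[-1,[0,-0.2,0],[0,0,0]],[-1,[0,0,0],[0,0,0]],[-1,[0,0,0],[0,0,0]]]}}

```text
time: 57.63
position: [0.4511, 0.0958, 0.2758]
ee_rot: [2.436, 1.979, 0.0]
ft_force: [0.8, -0.9, -0.5]
gripper_width: 1.003
finger_force: 0.0
```

```bash
python3 -c "
from h import *
st(); c=cam('scene'); pot(c); save(c,'s7.png',(120,90,440,330),2.4)
W=cloud(c)
hsv=cv2.cvtColor(c['pixels'],cv2.COLOR_RGB2HSV)
m=(np.hypot(W[...,0]-.5415,W[...,1]-.0775)<.065)&(hsv[...,2]>110)&(W[...,2]<.18); P=W[m]; print('lid top z',np.percentile(P[:,2],[5,50,95]), np.linalg.lstsq(np.c_[P[:,:2]-[.5415,.0775],np.ones(len(P))],P[:,2],rcond=None)[0])
cam('top') and [print(o[:5]) for o in items(cam('top'))]"
```

```text
t 57.63 p [0.4511 0.0958 0.2758] yaw -11.8 tilt 0.17 w 1.003 f [ 0.8 -0.9 -0.5] ff 0.0 q [ 0.52 -0.07 -0.77  1.75 -0.04  1.44 -0.45]
handle [313. 217.] 273 z 0.202 [5.4200e-01 7.7000e-02 7.0000e-02 1.8000e-02 7.7297e+01]
block [351. 210.] 61 z 0.163 [4.4800e-01 1.3000e-01 3.3000e-02 1.3000e-02 5.6512e+01]
block [310. 225.] 56 z 0.174 [5.4900e-01 7.8000e-02 6.8000e-02 1.2000e-02 8.8158e+01]
block [269. 244.] 150 z 0.161 [6.3200e-01 2.6000e-02 3.5000e-02 1.5000e-02 5.9244e+01]
ring bbox mid [0.5408675  0.07738367] [0.19705107 0.19672647]
lid top z [0.16129416 0.16340828 0.1658143 ] [ 7.49264388e-04 -7.07697190e-05  1.63460005e-01]
(234, 142, 0.7447633743286133, -0.0182344987988472, np.float64(0.015206633345755224))
```

View pics/s7.png

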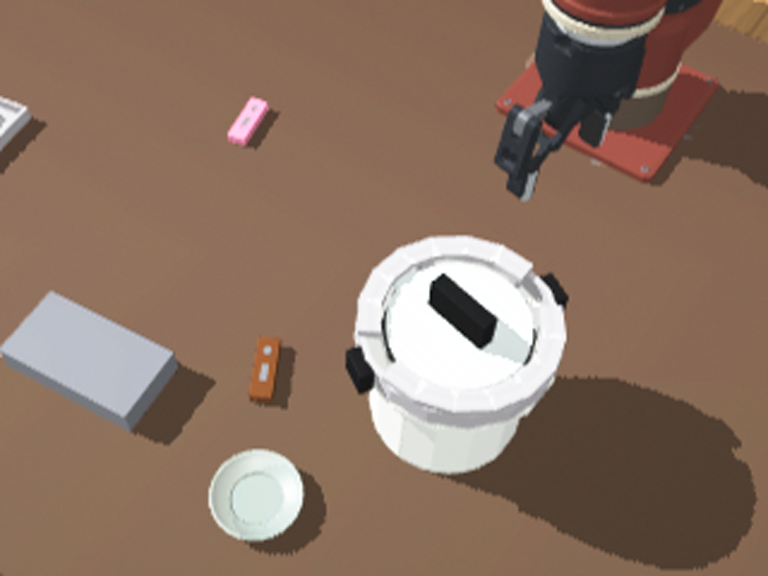

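The picture shows the lid level and sprung up (top face at z 0.1635) with its handle (px 460,310) at 77°, about 73° past the gaps. The gripper is clear and the bench holds only the bystanders and decoys. Handing in.

```bash
python3 -c "
from rig import r
print(r.finish_job())"
```

```text
the job is handed in; nothing more can be done
None
```

The job is handed in: all six used items (three vials, three cartridges) are in the pot, the lid is locked about 73° past the gaps, and the decoys, jar, dish and slide box were not touched; the hand-in call gave no verdict.

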